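Pack brittle ceramic bars into a case pried open with a blade

TASK

The parts case is shut tight: push the thin blade tool into the slot under the front edge of its lid, lever the lid up with the blade and open it right up. Pack every white ceramic bar on the bench into the case, each lying flat in its own foam compartment; the bars are brittle, so grip them gently and set them down, do not drop them. Finish with the lid fully shut and the blade lying on its black rubber rest, and leave the other things on the bench where they are.

Things in the scene. Friction and masses are not known exactly. Their poses are not given: they have to be found in the camera images.
- case: dark blue case fixed to the bench, 124 (x) x 288 (y) x 40 mm high without lid, 6 mm walls; origin at the centre of its underside; hinge on its +x side, pry slot at the front (-x, towards the robot). Foam floor 8 mm up, 112 mm long, split by ribs (12 wide, 8 high) into four compartments 52 mm wide along x; foam shoulders 16 mm wide, as high as the ribs, fill the two outer ends
- lid (a joint): angle of the case's stiff lid, which stays where left: 0 shut, 1.57 upright, 1.9 at most. A clear plate with yellow edges, 288 mm wide, 6 thick, 142 from hinge to lip; shut, its underside is 40 mm above the case's underside. Takes 0.5 N m to open (3 to 4 N at the lip)
- case_hinge (a point): middle of the lid's hinge line, at the level of the lid's underside; the line runs along the case's y
- pry_slot (a point): middle of the mouth of the pry slot, at the front face: 9 mm high (31 to 40 mm above the case's underside), 18 mm deep, along the whole front, between the lid's lip and a fixed flange that juts out as far below it; the blade enters along the case's +x
- bay0 (a point): centre of the floor of foam compartment 0 (of 0 to 3, 64 mm apart along the case's y)
- bay1 (a point): centre of the floor of foam compartment 1 (of 0 to 3, 64 mm apart along the case's y)
- bay2 (a point): centre of the floor of foam compartment 2 (of 0 to 3, 64 mm apart along the case's y)
- bay3 (a point): centre of the floor of foam compartment 3 (of 0 to 3, 64 mm apart along the case's y)
- blade: pry tool 180 mm long, along its x: red handle 110 x 20 x 30 mm (20 across y, 30 high) from x = -90 to +20 mm, then a flat steel blade 70 x 30 x 3 mm to the tip at x = +90 mm, flush with the handle's underside; 160 g; origin midway along, on the underside
- rest: black rubber rest of the blade tool, fixed on the bench, 220 (x) x 75 (y) x 3 mm; origin at the centre of its underside
- bar_a: brittle white ceramic bar 90 x 34 x 22 mm (length along its x, 34 along y, 22 high), 200 g, two dark dots on top; origin at the centre of its underside. Grip it across the 34 mm width with no more than 40 N per finger. May be absent.
- bar_b: brittle white ceramic bar 90 x 34 x 22 mm (length along its x, 34 along y, 22 high), 200 g, two dark dots on top; origin at the centre of its underside. Grip it across the 34 mm width with no more than 40 N per finger. May be absent.
- bar_c: brittle white ceramic bar 90 x 34 x 22 mm (length along its x, 34 along y, 22 high), 200 g, two dark dots on top; origin at the centre of its underside. Grip it across the 34 mm width with no more than 40 N per finger. May be absent.
- bar_d: brittle white ceramic bar 90 x 34 x 22 mm (length along its x, 34 along y, 22 high), 200 g, two dark dots on top; origin at the centre of its underside. Grip it across the 34 mm width with no more than 40 N per finger. May be absent.
- oil_bottle: clear bottle with yellow cap, 60 mm wide, 150 high; leave alone
- red_bottle: white bottle with red cap, 52 mm wide, 120 high; leave alone
- jar: white jar, 80 mm wide, 90 high; leave alone
- clear_tray: clear open tray 90 x 170 x 50 mm; leave alone
- tape: roll of yellow tape 90 mm across, 25 high; leave alone
- sanding_block: cork sanding block 100 x 60 x 33 mm; leave alone
- steel_block: steel bench block 80 x 60 x 22 mm; leave alone
Not all that is in view belongs to the job. Several things look just like the rest: the one meant starts farthest to the robot's right.

How it is judged:
On the way, in this order (a step that is already met when the one before it is completed fails the run):
1. the blade, and not the fingers, holds the lid up by more than 0.35 rad (value of joint lid above 0.35 rad and contact force between blade and case above 0.2 N and contact force between the fingers and case below 0.2 N), for 0.1 s.
2. every bar lies flat in a compartment of its own, let go, with the lid still open (over 1.2 rad) (z of bar_a in the frame of case between 0.003 and 0.014 m and angle between each of bar_a, bar_b, bar_c, bar_d's own z axis and vertical below 0.12 rad and x of bar_a in the frame of case between -0.04 and 0.04 m and y of bar_a in the frame of case between -0.125 and 0.125 m and angle between the x axis of each of bar_a, bar_b, bar_c, bar_d and the x axis of case, either way round below 0.35 rad and z of bar_b in the frame of case between 0.003 and 0.014 m and x of bar_b in the frame of case between -0.04 and 0.04 m and y of bar_b in the frame of case between -0.125 and 0.125 m and z of bar_c in the frame of case between 0.003 and 0.014 m and x of bar_c in the frame of case between -0.04 and 0.04 m and y of bar_c in the frame of case between -0.125 and 0.125 m and z of bar_d in the frame of case between 0.003 and 0.014 m and x of bar_d in the frame of case between -0.04 and 0.04 m and y of bar_d in the frame of case between -0.125 and 0.125 m and distance between bar_a and bar_b above 0.03 m and distance between each of bar_a, bar_b and bar_c above 0.03 m and distance between each of bar_a, bar_b, bar_c and bar_d above 0.03 m and value of joint lid above 1.2 rad and contact force between the fingers and bar_a below 0.1 N and contact force between the fingers and bar_b below 0.1 N and contact force between the fingers and bar_c below 0.1 N and contact force between the fingers and bar_d below 0.1 N), for 0.2 s.
At the end, for the whole second after the job is handed in: Every bar present lies flat (within 0.12 rad) on the foam floor of the case, along its compartment, one bar a compartment; the lid is shut to within 0.06 rad; the blade tool lies flat on its rest, its middle within 60 mm along and 35 mm across of the rest's centre; all at rest (z of bar_a in the frame of case between 0.003 and 0.014 m and angle between each of bar_a, bar_b, bar_c, bar_d, blade's own z axis and vertical below 0.12 rad and x of bar_a in the frame of case between -0.04 and 0.04 m and y of bar_a in the frame of case between -0.125 and 0.125 m and angle between the x axis of each of bar_a, bar_b, bar_c, bar_d and the x axis of case, either way round below 0.35 rad and z of bar_b in the frame of case between 0.003 and 0.014 m and x of bar_b in the frame of case between -0.04 and 0.04 m and y of bar_b in the frame of case between -0.125 and 0.125 m and z of bar_c in the frame of case between 0.003 and 0.014 m and x of bar_c in the frame of case between -0.04 and 0.04 m and y of bar_c in the frame of case between -0.125 and 0.125 m and z of bar_d in the frame of case between 0.003 and 0.014 m and x of bar_d in the frame of case between -0.04 and 0.04 m and y of bar_d in the frame of case between -0.125 and 0.125 m and distance between bar_a and bar_b above 0.03 m and distance between each of bar_a, bar_b and bar_c above 0.03 m and distance between each of bar_a, bar_b, bar_c and bar_d above 0.03 m and x of blade in the frame of rest between -0.06 and 0.06 m and y of blade in the frame of rest between -0.035 and 0.035 m and z of blade in the frame of rest below 0.008 m and value of joint lid below 0.06 rad and linear speed of each of bar_a, bar_b, bar_c, bar_d, blade below 0.02 m/s); the robot touches nothing.
It fails at once if a bar is squeezed or pressed by the fingers with more than 110 N in all (both fingers added) (contact force between the fingers and bar_a above 110 N or contact force between the fingers and bar_b above 110 N or contact force between the fingers and bar_c above 110 N or contact force between the fingers and bar_d above 110 N).
It fails at once if a bar is let go in the air (underside more than 75 mm above the bench) ((height (world z) of bar_a above 0.075 m and contact force between the fingers and bar_a below 0.02 N) or (height (world z) of bar_b above 0.075 m and contact force between the fingers and bar_b below 0.02 N) or (height (world z) of bar_c above 0.075 m and contact force between the fingers and bar_c below 0.02 N) or (height (world z) of bar_d above 0.075 m and contact force between the fingers and bar_d below 0.02 N)).
It fails at once if another thing on the bench is moved by more than 5 cm (distance of any of oil_bottle, red_bottle, jar, clear_tray, tape, sanding_block, steel_block from where it was at the start of the episode above 0.05 m).
Of bar_a, bar_b, bar_c, bar_d only 2 to 4 are there at a start; the rules pass over those that are not, and their reading is None.
At some moment in a run one of bar_a, bar_b, bar_c, bar_d may be knocked a few centimetres aside while the robot is not near it.
It also fails if it takes over 208 s, if anything falls off the work surface, if the arm or the gripper's body presses on something with over 40 N, if the wrist force passes 120 N, or if a joint passes its speed limit or range.

ROBOT

A 6-joint arm with a two-finger parallel gripper is mounted at the origin on the work surface. World frame = base frame: x ahead of the robot, y to its left, z up, the work surface at z = 0. Lengths are in m, angles in rad, forces in N, time in s.
With the tool pointing down it reaches from about 0.3 to 0.775 m from the base axis. Payload 14.6 kg.
Tool frame: the origin (TCP) lies on the centre line of the jaws, within the pads' length; the fingertips stand 19 mm ahead of it and the grasp point (between the pads) is the TCP; z points along the fingers, y is the line along which they close (so a half turn about z gives the same grasp; the last joint's range is limited). The gripper opens to 94 mm and grips with 3 to 60 N. Pads are 16 mm wide; open, the fingers measure 119 mm over their backs; the gripper's body (75 mm by 177 mm) begins 78 mm behind the grasp point.
Start: joints at [1.033, 0.3, 1.521, -0, 1.321, -0.067], TCP at [0.249, 0.49, 0.224] pointing down, gripper open.
Joint ranges: [-3.03, 3.03], [-0.79, 2.21], [0.23, 2.52], [-1.04, 4.18], [0, 3.07], [-2.55, 2.55]. Speed limits (rad/s): [2.22, 2.22, 2.57, 3.14, 3.14, 3.14].

INTERFACE

Orientations are given as [roll, pitch, yaw] about the fixed x, y, z axes, in that order (R = Rz(yaw) Ry(pitch) Rx(roll)).
In Python, from station import get_obs, camera, workorder gives the robot as it stands.
- The arm moves only by the tool play_rows, never from a script. Its argument "motion" is a list that holds one entry, the list of rows, each a list of 7 numbers: the shift along the tool's x, y, z as a fraction of full scale, then the turn, a rotation vector about the tool's x, y, z as a fraction of full scale, then the opening, from -1 (shut) to 1 (fully open). In form: [[[x, y, z, ax, ay, az, grip], ...]]. A call has 1 to 10 rows; each row is the pose to reach, as a shift and turn from the pose commanded when the call began, along the tool's axes at that moment, turning the shorter way round; what a row does not reach only later rows make up. Full scale, the value 1, is 0.25 m for a shift and 2 pi rad for a turn. A row lasts 1/10 s, in which the tool goes at most 50 mm and 8.59 degrees, less where a joint would pass 70% of its speed; a pose out of reach is approached as far as the arm can. A call with a number of a shift or a turn outside -1 to 1 is refused whole. A call with a gripper value outside its range is refused whole. The fingers move at their own pace and stop on an object; "grip_force" is the grip in N (left out, the last holds). Time passes only in rows, so rows that repeat a pose let the fingers close. It gives the time, the measured TCP pose, the force, the opening and the grip force at its end, in the units of the state.
- get_obs(): the state, without advancing time (a new reading comes with each control period).
- camera(name): name is "side" or "top"; returns a dict with "frame" (480x640x3 uint8, red, green, blue), "z_map" (480x640 float32, m along the optical axis (not along the pixel's ray), 0 where there is no reading), "camera_matrix" (3x3 intrinsics, pixels), "T" (4x4, takes a point from camera to world coordinates). Camera axes: x right, y up, looking along -z (the intrinsics and any distortion apply to the point x, -y, -z); pixel columns grow to the right and rows downward; lengths in m; the calibration is good to about 2 mm. A picture is of the moment at which its call begins.
- workorder.hand_in(): hands the job in; it is judged then, once.
The state is a dict: "time_s": time; "qpos": joint angles; "joint_vel": joint speeds; "tau": joint torques, N m; "ee_pos": TCP position; "eef_rot": TCP orientation; "force": force on the tool from outside, world axes, zero at the start; "moment": the same for the moment, N m; "grip_width": finger opening in m; "grip_force": force on a finger pad.
Only numpy, scipy, OpenCV 4.12 (cv2) and the standard library are available. Lean on these libraries where they do the work, as an engineer would, in place of code of your own. Each camera call takes 0.05 s, during which the arm holds its last target. There are 200 camera calls.

## Working session

There is one attempt and no reset: what is moved stays moved. The work goes in short steps, Python scripts to look and compute and a tool call to move; the robot and the scene stay as the last step left them, time stands still between calls to the robot, and variables do not carry over. Pictures are saved under pics/ and viewed, at most 14 in all, crops included, and the job is handed in when it is done.

Besides the shell and the picture viewer there is one more tool, called after "Request:" by a JSON object that holds its "op" and its "data", one argument or row to a line. play_rows: Moves the arm, as the interface text tells. Its arguments: {"type":"object","properties":{"motion":{"type":"array"},"grip_force":{"type":"number"}},"required":["motion"]}

```bash
mkdir -p pics; ls
python3 - <<'E'
from station import get_obs,camera
import cv2,numpy as np
o=get_obs();print(o)
for n in("top","side"):
    c=camera(n);cv2.imwrite(f"pics/{n}0.png",c["frame"][:,:,::-1]);np.savez(f"{n}0.npz",**c)
    print(n,c["camera_matrix"],c["T"],[k for k in c], (c["z_map"]>0).mean())
E
```

```text
pics
{'time_s': 0.0, 'qpos': array([ 1.03340600e+00,  3.00440107e-01,  1.52158642e+00, -4.92148827e-06,
        1.32066488e+00, -6.66280321e-02]), 'joint_vel': array([ 0.00091316,  0.00030798, -0.00103597,  0.00015705,  0.00034484,
       -0.00242632]), 'tau': array([-1.31841629e-03, -5.31820321e+01, -3.52724648e+01,  7.07389601e-02,
        2.45460105e-02, -9.25675954e-05]), 'ee_pos': array([0.24935821, 0.48996162, 0.22390105]), 'eef_rot': array([-3.14049602e+00, -6.83971087e-05,  2.67083155e+00]), 'force': array([-0.92160922, -0.16824183, -0.17187619]), 'moment': array([0.03750208, 0.02843243, 0.0550303 ]), 'grip_force': 0.0, 'grip_width': 0.09403032011457287}
top [[454.74997458   0.         316.77176807]
 [  0.         454.74997458 232.54860624]
 [  0.           0.           1.        ]] [[-0.01578709  0.98455826 -0.1743439   0.37217565]
 [-0.99986152 -0.01646291 -0.00243078 -0.01387797]
 [-0.00526346  0.17428139  0.98468182  1.20802725]
 [ 0.          0.          0.          1.        ]] ['frame', 'z_map', 'camera_matrix', 'T'] 0.9960123697916666
side [[620.87791185   0.         334.07738112]
 [  0.         620.87791185 248.98283802]
 [  0.           0.           1.        ]] [[-0.98832386  0.10406111 -0.1112979   0.40065129]
 [-0.15165894 -0.74222223  0.65276774  0.98300167]
 [-0.01468004  0.66202526  0.74933774  1.20695608]
 [ 0.          0.          0.          1.        ]] ['frame', 'z_map', 'camera_matrix', 'T'] 0.9961848958333334
```

```bash
ls -la; nproc
```

```text
total 4220
drwxr-xr-x  3 agent agent    4096 Nov 30 07:04 .
drwxr-xr-x 23 root  root     4096 Nov 30 07:03 ..
drwxr-xr-x  2 agent agent    4096 Nov 30 07:04 pics
-rw-r--r--  1 agent agent 2151598 Nov 30 07:04 side0.npz
-rw-r--r--  1 agent agent 2151598 Nov 30 07:04 top0.npz
4
```

View pics/top0.png

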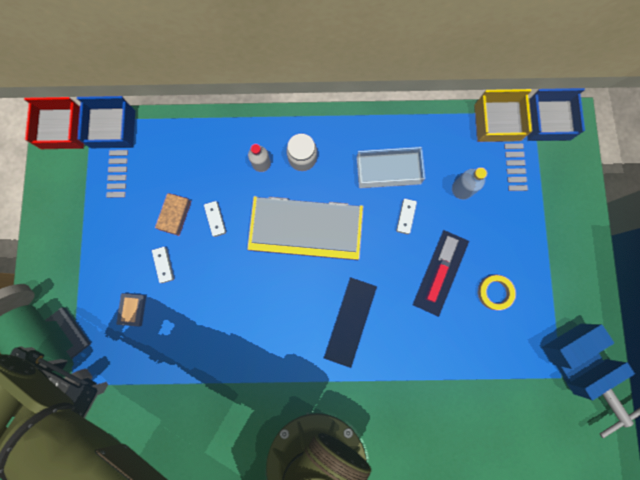

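View pics/side0.png

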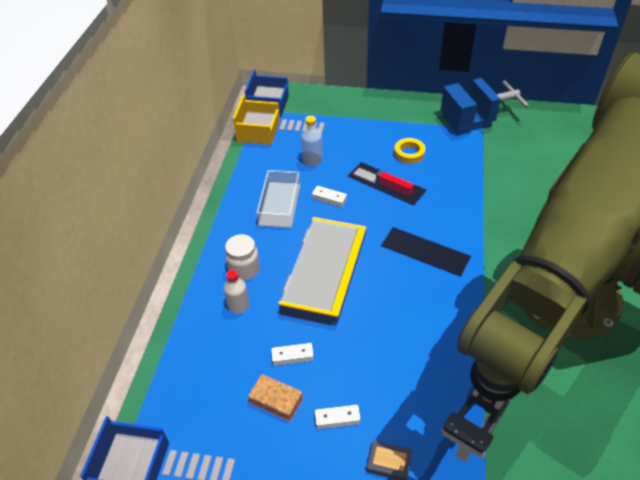

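The top view shows three white bars at about (215,218), (163,265) and (407,215). The case sits at (306,228) with its yellow front lip towards the robot. The blade lies on the right-hand black rest at (441,272), and an empty look-alike rest is at (350,322). The side view agrees.

```bash
cat > h.py <<'E'
import numpy as np,cv2
from scipy.spatial.transform import Rotation as R
def cloud(c):
    K,T,z=c["camera_matrix"],c["T"],c["z_map"]
    v,u=np.indices(z.shape)
    P=np.stack([(u-K[0,2])/K[0,0]*z,-(v-K[1,2])/K[1,1]*z,-z],-1)
    return P@T[:3,:3].T+T[:3,3]
def ray(c,uv,h):
    K,T=c["camera_matrix"],c["T"];uv=np.atleast_2d(uv).astype(float)
    d=np.stack([(uv[:,0]-K[0,2])/K[0,0],-(uv[:,1]-K[1,2])/K[1,1],-np.ones(len(uv))],-1)@T[:3,:3].T
    return T[:3,3]+d*((h-T[2,3])/d[:,2])[:,None]
def masks(c):
    hsv=cv2.cvtColor(c["frame"],cv2.COLOR_RGB2HSV);H,S,V=[hsv[...,i].astype(int) for i in range(3)]
    return dict(white=(S<60)&(V>150),red=((H<8)|(H>172))&(S>150)&(V>90),yellow=(abs(H-27)<7)&(S>150)&(V>120),
      black=(V<60),grey=(S<70)&(V>90))
def blobs(m,amin,amax):
    n,l,s,ce=cv2.connectedComponentsWithStats(m.astype(np.uint8))
    return [(l==i) for i in range(1,n) if amin<s[i,4]<amax]
def rect(c,m,h):
    "min-area rectangle of a mask cast on plane z=h: centre,(long,short),yaw of long axis"
    v,u=np.nonzero(m);p=ray(c,np.c_[u,v],h)[:,:2]
    (cx,cy),(w,hh),a=cv2.minAreaRect((p*1000).astype(np.float32))
    if w<hh:w,hh,a=hh,w,a+90
    return np.round([cx,cy,w,hh,(a+90)%180-90],1)
E
python3 - <<'E'
from h import *
for n in("top","side"):
    c=dict(np.load(f"{n}0.npz"));P=cloud(c);M=masks(c);print(n)
    x,y=P[...,0],P[...,1];ws=(x>.2)&(x<.75)&(abs(y)<.62)
    for k,a,b,h in(("white",80,900,.022),("red",80,900,.033),("yellow",200,9000,.046),("black",800,9000,.003),("grey",80,9000,.006)):
        for m in blobs(M[k]&ws,a,b):
            v,u=np.nonzero(m);print(k,m.sum(),"px",int(u.mean()),int(v.mean()),"z med",np.round(np.percentile(P[m][:,2],[5,50,95])*1000,1),"rect",rect(c,m,h))
E
```

```text
top
white 819 px 388 178 z med [ 1.7  8.6 51.7] rect [ 728.8 -214.   172.9   53.3   88.2]
white 84 px 517 179 z med [1.6 5.1 8.4] rect [ 719.9 -553.5   43.9   11.2   89. ]
white 108 px 468 183 z med [ 95.4 105.4 115.4] rect [ 710.8 -421.2   36.8   27.8   60.6]
white 85 px 115 185 z med [-0.4  3.5  6.7] rect [719.1 531.2  46.5  11.2  89. ]
white 85 px 115 194 z med [-0.1  4.   8.6] rect [696.8 529.7  46.6  11.1  89. ]
white 433 px 406 216 z med [18.4 22.8 26.5] rect [ 623.3 -249.5   91.7   34.7  -14.9]
white 430 px 214 218 z med [16.  21.8 26.1] rect [625.4 261.9  91.   34.9  16.7]
white 256 px 448 248 z med [ 3.1  6.7 10.5] rect [ 531.4 -354.8   66.2   28.3  -24.8]
white 450 px 161 264 z med [17.1 21.5 26. ] rect [503.5 396.5  91.1  34.5  16.1]
red 316 px 437 282 z med [ 9.7 33.5 37.1] rect [ 444.7 -319.5   97.5   21.3  -24.3]
yellow 868 px 303 245 z med [42.5 46.4 50.4] rect [591.9  18.8 283.7 139.3  84. ]
yellow 455 px 497 292 z med [22.  25.8 29.4] rect [ 419.  -465.7   84.    82.9   89.1]
black 5463 px 55 393 z med [ 84.  488.9 559.1] rect [164.3 670.4 305.  264.6  15.4]
grey 845
[... 2259 characters left out ...]
 med [ 2.5 15.2 52.1] rect [ 737.2 -226.8  205.8   52.6  -87.5]
grey 425 px 329 195 z med [ 4.6 22.3 27.9] rect [ 623.9 -258.3   96.9   51.3  -15.1]
grey 4147 px 319 265 z med [42.6 46.9 51.1] rect [607.3 -19.1 293.5 128.5  84.1]
grey 694 px 291 353 z med [ 7.  22.6 27.2] rect [625.2 259.9  91.7  45.   16.6]
grey 824 px 336 416 z med [ 7.4 22.7 27.1] rect [502.4 395.4  92.1  42.4  15.7]
grey 245 px 377 460 z med [19.3 23.5 26.8] rect [399.2 469.7  56.8  51.8  84.5]
grey 134 px 204 467 z med [2.2 5.4 9. ] rect [744.7 541.3  48.   11.4  89.6]
grey 152 px 216 468 z med [1.1 4.9 9.3] rect [721.7 539.6  45.1  13.2 -89.9]
grey 140 px 228 469 z med [1.  5.6 9.1] rect [697.8 537.7  41.5  13.2  90. ]
```

```bash
cat >> h.py <<'E'
def turn(pos,rpy,o=None):
    "fractions (tool axes) from the present pose to a world pose"
    from station import get_obs
    o=o or get_obs();A=R.from_euler("xyz",o["eef_rot"]);B=R.from_euler("xyz",rpy)
    return np.round(np.r_[A.inv().apply(np.array(pos)-o["ee_pos"])/.25,(A.inv()*B).as_rotvec()/(2*np.pi)],4)
E
python3 - <<'E'
from h import *
for n in("top","side"):
    c=dict(np.load(f"{n}0.npz"));P=cloud(c);f=c["frame"].astype(int);x,y,z=P[...,0],P[...,1],P[...,2]
    reg=(x>.33)&(x<.63)&(y<-.2)&(y>-.42)
    nb=reg&(f[...,2]<110)&(f[...,2]-f[...,0]<60)|(reg&masks(c)["red"])|(reg&masks(c)["grey"])
    b=max(blobs(nb,500,9000),key=np.sum);print(n,"rest",b.sum(),rect(c,b,.003))
    M=masks(c);lid=(M["yellow"]|M["grey"])&(x>.45)&(x<.72)&(abs(y-.02)<.19)&(z>.037)
    b=max(blobs(lid,2000,20000),key=np.sum);r=rect(c,b,.046);print("lid",r,"depth-z",np.median(z[b]))
    # front lip line from yellow pixels near the front: nearest-to-robot pixel for each column
    a=np.deg2rad(-6);v,u=np.nonzero(b&M["yellow"]);p=ray(c,np.c_[u,v],.046)[:,:2]
    q=p@np.array([[np.cos(a),-np.sin(a)],[np.sin(a),np.cos(a)]]);bins=np.round(q[:,1]*100)
    F=np.array([[q[bins==k,0].min(),k/100] for k in np.unique(bins) if -.1<k/100-np.median(q[:,1])<.1])
    s=np.polyfit(F[:,1],F[:,0],1);print("lip line yaw err deg",-np.rad2deg(s[0]),"x' at mid",np.mean(F[:,0]),"y' range",q[:,1].min(),q[:,1].max())
a=np.deg2rad(-24.5)
print(turn([.478-.0,-.33,.15],[np.pi,0,np.pi+a]))
E
```

```text
top rest 2197 [ 473.6 -337.1  215.5   71.6  -25.3]
lid [593.7  19.7 287.2 145.   84.1] depth-z 0.045610984322022374
lip line yaw err deg -0.19149942557409685 x' at mid 0.5179796348859105 y' range -0.061272860868769395 0.22244475399612
side rest 1240 [ 470.2 -336.5  213.3   70.2  -25.3]
lid [590.9  20.  293.7 145.2  83.8] depth-z 0.046961059010615536
lip line yaw err deg -0.045866171656821414 x' at mid 0.5135094822129538 y' range -0.060875537502566156 0.2285288338229703
[-2.3028e+00 -2.5078e+00  2.9830e-01 -2.0000e-04 -0.0000e+00 -6.9000e-03]
```

Request:
{"op": "play_rows", "data": {
  "motion": [
    [[-0.778,-0.838,0.1,0,0,-0.007,1],[-0.778,-0.838,0.1,0,0,-0.007,1],[-0.778,-0.838,0.1,0,0,-0.007,1],[-0.778,-0.838,0.1,0,0,-0.007,1],[-0.778,-0.838,0.1,0,0,-0.007,1],[-0.778,-0.838,0.1,0,0,-0.007,1],[-0.778,-0.838,0.1,0,0,-0.007,1],[-0.778,-0.838,0.1,0,0,-0.007,1],[-0.778,-0.838,0.1,0,0,-0.007,1]]
  ]
}}

```text
time_s: 1.0
ee_pos: [0.3277, 0.216, 0.1995]
eef_rot: [3.141, -0.0, 2.715]
force: [0.0, 0.7, -1.3]
grip_width: 0.094
grip_force: 0.0
```

Request:
{"op": "play_rows", "data": {
  "motion": [
    [[-0.778,-0.838,0.1,0,0,0,1],[-0.778,-0.838,0.1,0,0,0,1],[-0.778,-0.838,0.1,0,0,0,1],[-0.778,-0.838,0.1,0,0,0,1],[-0.778,-0.838,0.1,0,0,0,1],[-0.778,-0.838,0.1,0,0,0,1],[-0.778,-0.838,0.1,0,0,0,1],[-0.778,-0.838,0.1,0,0,0,1],[-0.778,-0.838,0.1,0,0,0,1]]
  ]
}}

```text
time_s: 1.9
ee_pos: [0.4181, -0.0547, 0.1744]
eef_rot: [3.142, -0.0, 2.717]
force: [-0.2, -0.5, 1.4]
grip_width: 0.0939
grip_force: 0.0
```

Request:
{"op": "play_rows", "data": {
  "motion": [
    [[-0.778,-0.838,0.1,0,0,0,1],[-0.778,-0.838,0.1,0,0,0,1],[-0.778,-0.838,0.1,0,0,0,1],[-0.778,-0.838,0.1,0,0,0,1],[-0.778,-0.838,0.1,0,0,0,1],[-0.778,-0.838,0.1,0,0,0,1],[-0.778,-0.838,0.1,0,0,0,1],[-0.778,-0.838,0.1,0,0,0,1],[-0.778,-0.838,0.1,0,0,0,1]]
  ]
}}

```text
time_s: 2.8
ee_pos: [0.5088, -0.3254, 0.1498]
eef_rot: [3.141, 0.0, 2.717]
force: [-0.3, 0.7, -0.1]
grip_width: 0.0942
grip_force: 0.0
```

Run:
```python
from h import *
from station import *
o=get_obs();print(o["ee_pos"],o["eef_rot"],o["qpos"],o["time_s"])
a=np.deg2rad(-24.5);print(turn([.484,-.335,.026],[np.pi,0,np.pi+a]))
```

```text
[ 0.50883365 -0.32544993  0.14976368] [3.14148636e+00 2.91522506e-05 2.71669204e+00] [-6.29707249e-01  4.85680537e-01  1.44270591e+00  1.17433034e-04
  1.21319928e+00 -1.77564407e+00] 2.8
[ 7.48e-02 -7.58e-02  4.95e-01  0.00e+00  0.00e+00  4.00e-04]
```

Request:
{"op": "play_rows", "data": {
  "motion": [
    [[0.075,-0.076,0.2,0,0,0,1],[0.075,-0.076,0.3,0,0,0,1],[0.075,-0.076,0.4,0,0,0,1],[0.075,-0.076,0.45,0,0,0,1],[0.075,-0.076,0.495,0,0,0,1],[0.075,-0.076,0.495,0,0,0,1],[0.075,-0.076,0.495,0,0,0,-1],[0.075,-0.076,0.495,0,0,0,-1],[0.075,-0.076,0.495,0,0,0,-1],[0.075,-0.076,0.495,0,0,0,-1]]
  ],
  "grip_force": 60
}}

```text
time_s: 3.8
ee_pos: [0.4837, -0.3369, 0.0262]
eef_rot: [-3.141, 0.001, 2.715]
force: [-0.4, 0.0, -0.8]
grip_width: 0.0656
grip_force: 0.0
```

Request:
{"op": "play_rows", "data": {
  "motion": [
    [[0,0,0,0,0,0,-1],[0,0,0,0,0,0,-1],[0,0,0,0,0,0,-1],[0,0,0,0,0,0,-1],[0,0,0,0,0,0,-1]]
  ]
}}

```text
time_s: 4.3
ee_pos: [0.4835, -0.3368, 0.0257]
eef_rot: [-3.142, -0.0, 2.715]
force: [-0.3, 0.8, -0.1]
grip_width: 0.0251
grip_force: 0.0
```

Run:
```python
from h import *
from station import *
o=get_obs();print(o["ee_pos"],o["eef_rot"],o["grip_width"],o["grip_force"])
for n in("top","side"):
    c=camera(n);np.savez(f"{n}1.npz",**c);P=cloud(c);x,y,z=P[...,0],P[...,1],P[...,2]
    reg=(x>.33)&(x<.62)&(y<-.2)&(y>-.42)
    for k,h in(("grey",.006),("red",.033)):
        for m in blobs(masks(c)[k]&reg,40,900):print(n,k,m.sum(),rect(c,m,h),np.median(z[m]))
im=[dict(np.load(f"{n}1.npz"))["frame"][:,:,::-1] for n in("top","side")]
cv2.imwrite("pics/g1.png",np.hstack([cv2.resize(im[0][180:360,360:540],(400,400)),cv2.resize(im[1][120:260,300:440],(400,400))]))
```

```text
[ 0.48349869 -0.33677034  0.02571703] [-3.14157689e+00 -1.80206756e-06  2.71477704e+00] 0.02505090858381164 0.0
top grey 214 [ 604.  -247.2   47.5   36.2  -13.7] 0.02251131906802073
top grey 235 [ 459.1 -493.   121.    16.8  -27.1] 0.339059219306193
top grey 43 [ 437.5 -438.1   38.2   13.5   38.3] 0.39663674141067395
top grey 405 [ 3.447e+02 -4.115e+02  8.410e+01  4.780e+01 -2.000e-01] 0.4621326702618348
side grey 84 [ 474.  -527.8   72.2   23.9   66. ] 0.1642350171834125
side grey 400 [ 521.2 -373.1   99.6   68.4  -16.4] 0.02882288440374603
side grey 213 [ 600.6 -253.1   57.8   47.1   88.2] 0.022932881068158384
side red 312 [ 441.6 -301.9   97.8   42.6  -26.3] 0.027179652243342067
```

View pics/g1.png

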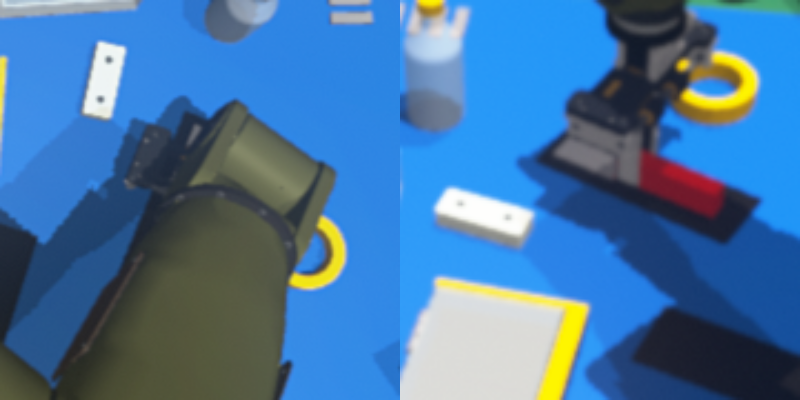

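The side crop (right) shows the fingers over the front end of the red handle, with the steel blade ahead at about (590,160) in the crop. The top view is hidden by the arm. I'll finish closing, then lift.

Request:
{"op": "play_rows", "data": {
  "motion": [
    [[0,0,0,0,0,0,-1],[0,0,0,0,0,0,-1],[0,0,0,0,0,0,-1],[0,0,0,0,0,0,-1],[0,0,0,0,0,0,-1]]
  ]
}}

```text
time_s: 4.9
ee_pos: [0.4835, -0.3368, 0.0257]
eef_rot: [-3.142, 0.0, 2.715]
force: [-0.3, 0.1, -0.6]
grip_width: 0.0196
grip_force: 60.0
```

Request:
{"op": "play_rows", "data": {
  "motion": [
    [[0,0,-0.1,0,0,0,-1],[0,0,-0.2,0,0,0,-1],[0,0,-0.3,0,0,0,-1],[0,0,-0.3,0,0,0,-1],[0,0,-0.3,0,0,0,-1]]
  ]
}}

```text
time_s: 5.4
ee_pos: [0.4833, -0.3366, 0.1001]
eef_rot: [3.142, -0.0, 2.715]
force: [1.1, -0.2, -1.6]
grip_width: 0.0196
grip_force: 60.0
```

Run:
```python
from h import *
from station import *
o=get_obs();print(o["ee_pos"],o["eef_rot"],o["grip_width"],o["grip_force"])
a=np.deg2rad(-6.1);d=np.array([np.cos(a),np.sin(a)]);C=np.array([.6013,.0193])
# tip 40mm short of lip; tip = TCP+85 along d
for lbl,xc,z in(("pre",-.080-.04-.087,.1),):
    p=C+d*xc;print(lbl,p,turn([*p,z],[np.pi,0,np.pi+a]))
```

```text
[ 0.48333328 -0.3366259   0.10006256] [ 3.14155926e+00 -1.72518710e-04  2.71479096e+00] 0.01961419470012973 59.999181032180786
pre [0.39547205 0.04129666] [ 9.4570e-01  1.2306e+00  5.0000e-04  0.0000e+00 -0.0000e+00 -5.1000e-02]
```

Request:
{"op": "play_rows", "data": {
  "motion": [
    [[0.473,0.615,0,0,0,0,-1],[0.473,0.615,0,0,0,0,-1],[0.473,0.615,0,0,0,0,-1],[0.473,0.615,0,0,0,0,-1],[0.473,0.615,0,0,0,0,-1],[0.473,0.615,0,0,0,0,-1]]
  ]
}}

```text
time_s: 6.0
ee_pos: [0.4392, -0.1472, 0.0998]
eef_rot: [-3.141, -0.001, 2.716]
force: [-0.1, -0.6, -1.8]
grip_width: 0.0193
grip_force: 60.0
```

Request:
{"op": "play_rows", "data": {
  "motion": [
    [[0.473,0.615,0,0,0,-0.051,-1],[0.473,0.615,0,0,0,-0.051,-1],[0.473,0.615,0,0,0,-0.051,-1],[0.473,0.615,0,0,0,-0.051,-1],[0.473,0.615,0,0,0,-0.051,-1],[0.473,0.615,0,0,0,-0.051,-1],[0.473,0.615,0,0,0,-0.051,-1]]
  ]
}}

```text
time_s: 6.7
ee_pos: [0.396, 0.0399, 0.1004]
eef_rot: [-3.141, -0.0, 3.034]
force: [0.4, 0.1, -1.6]
grip_width: 0.0199
grip_force: 60.0
```

Run:
```python
from h import *
from station import *
o=get_obs();print(o["ee_pos"],o["eef_rot"],o["grip_width"],o["grip_force"])
a=np.deg2rad(-6.1);d=np.array([np.cos(a),np.sin(a)]);C=np.array([.6013,.0193])
for n in("top","side"):
    c=camera(n);np.savez(f"{n}2.npz",**c);P=cloud(c);x,y,z=P[...,0],P[...,1],P[...,2]
    reg=(x>.38)&(x<.54)&(y<.1)&(y>-.04)&(z>.05)&(z<.11)
    for m in blobs(masks(c)["grey"]&reg,30,900):print(n,"grey",m.sum(),rect(c,m,.08),np.median(z[m]), "tip x' (case)",((P[m][:,:2]-C)@d).max())
p=C+d*(-.207);print(turn([*p,.034+.0227],[np.pi,0,np.pi+a]))
im=[dict(np.load(f"{n}2.npz"))["frame"][:,:,::-1] for n in("top","side")]
cv2.imwrite("pics/g2.png",np.hstack([cv2.resize(im[0][180:340,220:380],(400,400)),cv2.resize(im[1][180:340,270:430],(400,400))]))
```

```text
[0.39601574 0.03993581 0.10037557] [-3.14139765e+00 -3.70424984e-04  3.03371197e+00] 0.01987628911911116 59.99916315078735
top grey 151 [469.5  32.1  32.2  29.7  -0.9] 0.08097513739903572 tip x' (case) -0.11695449733440394
side grey 186 [447.1  33.2  68.6  29.9  -4.3] 0.08252774052587653 tip x' (case) -0.12108952319215911
side grey 36 [396.8  42.6  16.4  14.9   4.3] 0.10049486713946199 tip x' (case) -0.19791937824644532
[ 2.10e-03  5.60e-03  1.75e-01 -0.00e+00 -1.00e-04 -3.00e-04]
```

View pics/g2.png

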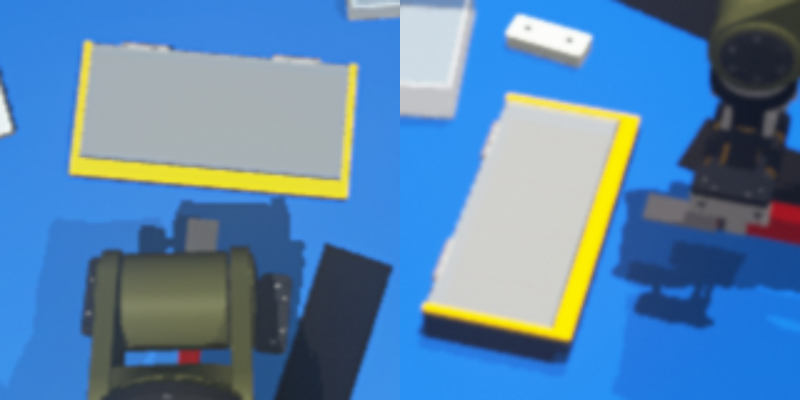

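The top crop shows the steel blade at about (200,235), pointing at the middle of the yellow lip. The side crop shows it level. The tip is about 39 mm short of the lip.

Request:
{"op": "play_rows", "data": {
  "motion": [
    [[0,0,0.1,0,0,0,-1],[0,0,0.175,0,0,0,-1],[0,0,0.175,0,0,0,-1],[-0.06,0,0.175,0,0,0,-1],[-0.12,0,0.175,0,0,0,-1],[-0.14,0,0.175,0,0,0,-1],[-0.16,0,0.175,0,0,0,-1],[-0.175,0,0.175,0,0,0,-1],[-0.175,0,0.175,0,0,0,-1]]
  ]
}}

```text
time_s: 7.7
ee_pos: [0.4391, 0.0363, 0.0571]
eef_rot: [3.142, 0.0, 3.035]
force: [0.1, -0.4, -1.7]
grip_width: 0.0194
grip_force: 60.0
```

Request:
{"op": "play_rows", "data": {
  "motion": [
    [[-0.012,0,0,0,0,0,-1],[-0.024,0,0,0,0,0,-1],[-0.036,0,0,0,0,0,-1],[-0.036,0,0,0,0,0,-1]]
  ]
}}

```text
time_s: 8.1
ee_pos: [0.4483, 0.0354, 0.0569]
eef_rot: [3.142, 0.0, 3.035]
force: [-0.8, 0.5, -1.8]
grip_width: 0.0192
grip_force: 60.0
```

Run:
```python
from h import *
from station import *
o=get_obs();print(o["ee_pos"],o["eef_rot"],o["force"],o["moment"])
c=camera("side");cv2.imwrite("pics/g3.png",cv2.resize(c["frame"][200:320,300:460,::-1],(800,600),interpolation=cv2.INTER_CUBIC))
```

```text
[0.44826629 0.03544511 0.05694577] [3.14158403e+00 1.12417748e-04 3.03522012e+00] [-0.84346281  0.5211717  -1.7877596 ] [ 0.01008509 -0.02748728  0.06192715]
```

View pics/g3.png

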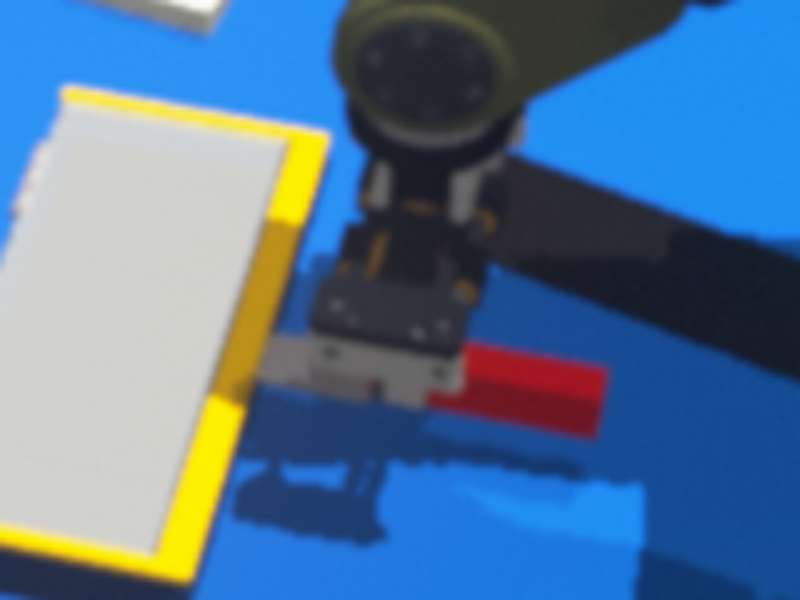

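The blade is under the yellow lip, at about (255,365) in the crop, with no contact force. Now I'll lever it up along the lip's arc.

Request:
{"op": "play_rows", "data": {
  "motion": [
    [[0,0,-0.035,0,0,0,-1],[-0.003,0,-0.064,0,0,0,-1],[-0.006,0,-0.09,0,0,0,-1],[-0.01,0,-0.114,0,0,0,-1],[-0.016,0,-0.14,0,0,0,-1],[-0.023,0,-0.164,0,0,0,-1],[-0.031,0,-0.19,0,0,0,-1],[-0.041,0,-0.213,0,0,0,-1],[-0.051,0,-0.236,0,0,0,-1],[-0.051,0,-0.236,0,0,0,-1]]
  ]
}}

```text
time_s: 9.15
ee_pos: [0.4615, 0.0341, 0.1168]
eef_rot: [3.141, 0.002, 3.035]
force: [-0.6, -0.3, -2.5]
grip_width: 0.0198
grip_force: 60.0
```

Run:
```python
from h import *
from station import *
o=get_obs();print(o["ee_pos"],o["eef_rot"],o["force"],o["moment"])
c=camera("side");cv2.imwrite("pics/g4.png",cv2.resize(c["frame"][160:340,240:480,::-1],(800,600),interpolation=cv2.INTER_CUBIC))
```

```text
[0.46146638 0.03405722 0.11683379] [3.14143771e+00 1.88112831e-03 3.03519640e+00] [-0.55877249 -0.3398561  -2.51957984] [-0.01213573 -0.00524595 -0.011114  ]
```

View pics/g4.png

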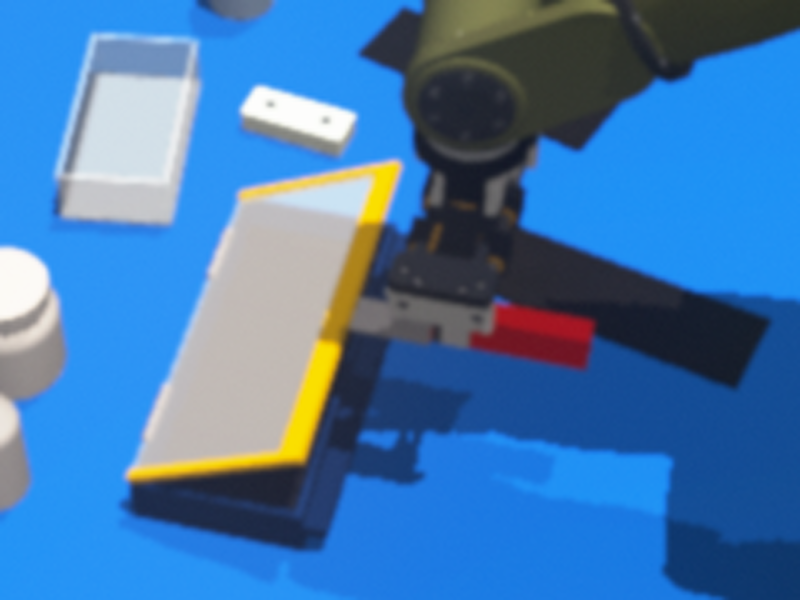

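The side crop shows the lid lifted by the blade at about (350,320), near 0.43 rad, with the fingers clear. Next I'll follow the arc, then push forward to fold it back.

Request:
{"op": "play_rows", "data": {
  "motion": [
    [[-0.012,0,-0.022,0,0,0,-1],[-0.025,0,-0.045,0,0,0,-1],[-0.039,0,-0.067,0,0,0,-1],[-0.054,0,-0.088,0,0,0,-1],[-0.07,0,-0.108,0,0,0,-1],[-0.087,0,-0.127,0,0,0,-1],[-0.105,0,-0.145,0,0,0,-1],[-0.124,0,-0.163,0,0,0,-1],[-0.144,0,-0.18,0,0,0,-1],[-0.16,0,-0.18,0,0,0,-1]]
  ]
}}

```text
time_s: 10.2
ee_pos: [0.501, 0.0298, 0.1616]
eef_rot: [3.142, 0.001, 3.035]
force: [-4.3, 0.3, -2.1]
grip_width: 0.0197
grip_force: 60.0
```

Request:
{"op": "play_rows", "data": {
  "motion": [
    [[-0.04,0,0,0,0,0,-1],[-0.08,0,0,0,0,0,-1],[-0.12,0,0,0,0,0,-1],[-0.16,0,0,0,0,0,-1],[-0.2,0,0,0,0,0,-1],[-0.24,0,0,0,0,0,-1],[-0.28,0,0,0,0,0,-1],[-0.32,0,0,0,0,0,-1],[-0.36,0,0,0,0,0,-1],[-0.36,0,0,0,0,0,-1]]
  ]
}}

```text
time_s: 11.2
ee_pos: [0.591, 0.0201, 0.1606]
eef_rot: [-3.142, 0.0, 3.035]
force: [-0.5, -0.6, -1.3]
grip_width: 0.0191
grip_force: 60.0
```

Run:
```python
from h import *
from station import *
o=get_obs();print(o["ee_pos"],o["eef_rot"],o["force"],o["moment"])
c=camera("side");cv2.imwrite("pics/g5.png",cv2.resize(c["frame"][100:400,200:600,::-1],(800,600),interpolation=cv2.INTER_CUBIC))
```

```text
[0.59098554 0.02010993 0.16061055] [-3.14155910e+00  4.61109244e-04  3.03505353e+00] [-0.52844496 -0.64436663 -1.26477809] [ 0.01695684 -0.02502915 -0.05877387]
```

View pics/g5.png

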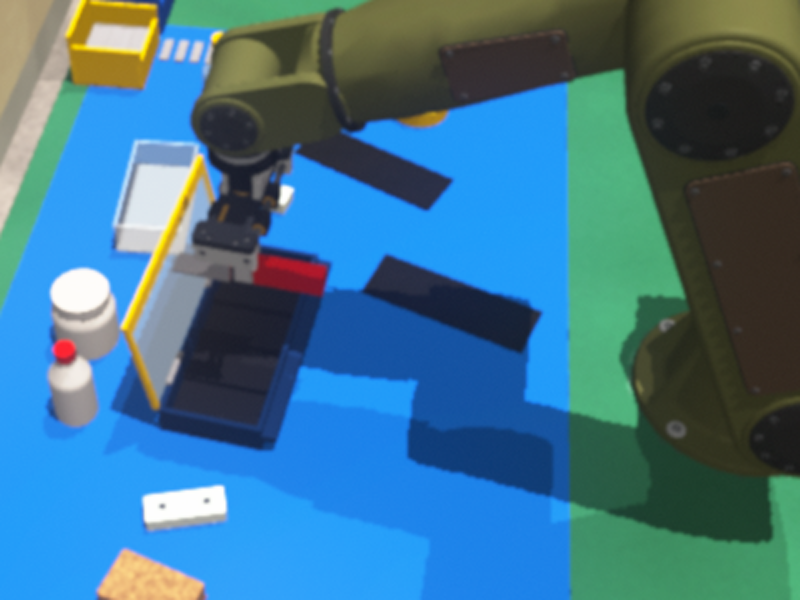

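The side crop shows the lid standing just past upright, lip edge at about (165,240), with the bays empty and dark. Now the blade goes back to its rest.

Request:
{"op": "play_rows", "data": {
  "motion": [
    [[0.2,0,0,0,0,0,-1],[0.4,0,0,0,0,0,-1],[0.5,0,0,0,0,0,-1],[0.5,0,0,0,0,0,-1],[0.5,0,0,0,0,0,-1]]
  ]
}}

```text
time_s: 11.75
ee_pos: [0.4662, 0.0336, 0.1617]
eef_rot: [3.141, 0.002, 3.035]
force: [1.2, -0.4, -1.8]
grip_width: 0.0195
grip_force: 60.0
```

Run:
```python
from h import *
from station import *
o=get_obs();print(o["ee_pos"],o["eef_rot"])
for n in("top","side"):
    c=camera(n);np.savez(f"{n}3.npz",**c)
    P=cloud(c);x,y,z=P[...,0],P[...,1],P[...,2]
    for m in blobs(masks(c)["white"]&(x>.3)&(x<.7)&(abs(y)>.18)&(z<.035)&(z>.01),250,900):print(n,m.sum(),rect(c,m,.022),np.median(z[m]))
    m=masks(c)["yellow"]&(abs(y)<.2)&(z>.06)&(x<.75);a=np.deg2rad(-6.1);d=np.array([np.cos(a),np.sin(a)]);q=(P[m][:,:2]-[.6013,.0193])@d-.062
    print("lid angle",np.median(np.arctan2(z[m]-.043,q)),m.sum())
print(turn([.476,-.335,.09],[np.pi,0,2.715]))
```

```text
[0.46615992 0.03359011 0.16170577] [3.14146720e+00 2.24002967e-03 3.03542719e+00]
top 427 [ 623.3 -249.4   91.7   34.5  -14.9] 0.022666401564711558
top 428 [625.2 261.8  91.4  34.9  16.7] 0.02168451430085716
top 450 [503.5 396.4  91.   34.9  15.5] 0.02180764098148036
lid angle 1.3856855969419943 525
side 339 [ 619.9 -245.6   93.9   43.5  -13.6] 0.023393821854749364
side 627 [621.8 268.7  89.2  43.2  16.6] 0.022989319835597932
side 753 [500.2 402.3  89.4  40.6  15.7] 0.022889613863053437
lid angle 1.4143146797969646 518
[-1.9410e-01 -1.4615e+00  2.8480e-01  0.0000e+00  2.0000e-04  5.0900e-02]
```

Correcting for the sign of q, the lid stands at about 1.73–1.75 rad. The bars have not moved.

Request:
{"op": "play_rows", "data": {
  "motion": [
    [[-0.097,-0.731,0.14,0,0,0,-1],[-0.097,-0.731,0.14,0,0,0,-1],[-0.097,-0.731,0.14,0,0,0,-1],[-0.097,-0.731,0.14,0,0,0,-1],[-0.097,-0.731,0.14,0,0,0,-1],[-0.097,-0.731,0.14,0,0,0,-1]]
  ]
}}

```text
time_s: 12.45
ee_pos: [0.4706, -0.1513, 0.1254]
eef_rot: [3.141, -0.001, 3.033]
force: [0.9, 0.3, -1.9]
grip_width: 0.0196
grip_force: 60.0
```

Request:
{"op": "play_rows", "data": {
  "motion": [
    [[-0.097,-0.731,0.144,0,0,0.051,-1],[-0.097,-0.731,0.144,0,0,0.051,-1],[-0.097,-0.731,0.144,0,0,0.051,-1],[-0.097,-0.731,0.144,0,0,0.051,-1],[-0.097,-0.731,0.144,0,0,0.051,-1],[-0.097,-0.731,0.144,0,0,0.051,-1],[-0.097,-0.731,0.144,0,0,0.051,-1],[-0.097,-0.731,0.144,0,0,0.051,-1]]
  ]
}}

```text
time_s: 13.25
ee_pos: [0.4757, -0.3337, 0.0904]
eef_rot: [-3.142, 0.001, 2.717]
force: [0.3, 0.3, -1.6]
grip_width: 0.0196
grip_force: 60.0
```

Run:
```python
from h import *
from station import *
o=get_obs();print(o["ee_pos"],o["eef_rot"])
print(turn([.476,-.335,.0262],[np.pi,0,2.715]))
```

```text
[ 0.47565517 -0.33371456  0.09044076] [-3.14151300e+00  5.30983132e-04  2.71664037e+00]
[-3.20e-03 -4.10e-03  2.57e-01 -0.00e+00  1.00e-04  3.00e-04]
```

Request:
{"op": "play_rows", "data": {
  "motion": [
    [[-0.003,-0.004,0.1,0,0,0,-1],[-0.003,-0.004,0.18,0,0,0,-1],[-0.003,-0.004,0.22,0,0,0,-1],[-0.003,-0.004,0.24,0,0,0,-1],[-0.003,-0.004,0.25,0,0,0,-1],[-0.003,-0.004,0.256,0,0,0,-1],[-0.003,-0.004,0.256,0,0,0,-1],[-0.003,-0.004,0.256,0,0,0,1],[-0.003,-0.004,0.256,0,0,0,1],[-0.003,-0.004,0.256,0,0,0,1]]
  ]
}}

```text
time_s: 14.25
ee_pos: [0.4754, -0.3364, 0.0263]
eef_rot: [-3.141, 0.001, 2.715]
force: [-0.3, -0.4, -1.1]
grip_width: 0.0398
grip_force: 0.0
```

Request:
{"op": "play_rows", "data": {
  "motion": [
    [[0,0,0,0,0,0,1],[0,0,0,0,0,0,1],[0,0,-0.1,0,0,0,1],[0,0,-0.3,0,0,0,1],[0,0,-0.5,0,0,0,1],[0,0,-0.5,0,0,0,1],[0,0,-0.5,0,0,0,1]]
  ]
}}

```text
time_s: 14.95
ee_pos: [0.4755, -0.3364, 0.1517]
eef_rot: [-3.141, 0.002, 2.715]
force: [-0.3, 0.3, -1.3]
grip_width: 0.0933
grip_force: 0.0
```

Run:
```python
from h import *
from station import *
o=get_obs();print(o["ee_pos"],o["eef_rot"],o["grip_width"])
for y in (-15-180+360-0,):pass
a=np.deg2rad(180-14.9)
print(turn([.622,-.248,.15],[np.pi,0,a]))
```

```text
[ 0.47548964 -0.33641099  0.15174508] [-3.14108547e+00  1.88742690e-03  2.71473799e+00] 0.09325380438762228
[-3.870e-01  5.645e-01  7.400e-03 -1.000e-04  3.000e-04 -2.650e-02]
```

Request:
{"op": "play_rows", "data": {
  "motion": [
    [[-0.387,0.564,0.007,0,0,-0.0265,1],[-0.387,0.564,0.007,0,0,-0.0265,1],[-0.387,0.564,0.007,0,0,-0.0265,1],[-0.387,0.564,0.007,0,0,-0.0265,1],[-0.387,0.564,0.007,0,0,-0.0265,1],[-0.387,0.564,0.007,0,0,-0.0265,1],[-0.387,0.564,0.007,0,0,-0.0265,1]]
  ]
}}

```text
time_s: 15.65
ee_pos: [0.6207, -0.2487, 0.1485]
eef_rot: [3.142, -0.001, 2.88]
force: [0.1, 0.2, 0.6]
grip_width: 0.0939
grip_force: 0.0
```

Run:
```python
from h import *
from station import *
o=get_obs();print(o["ee_pos"],o["eef_rot"],o["grip_width"])
for n in("top","side"):
    c=camera(n);P=cloud(c);x,y,z=P[...,0],P[...,1],P[...,2]
    for m in blobs(masks(c)["white"]&(x>.3)&(x<.7)&(abs(y)>.18)&(z<.035)&(z>.01),100,900):print(n,m.sum(),rect(c,m,.022),np.median(z[m]))
    for m in blobs(masks(c)["red"]&(x>.3)&(x<.6)&(y<-.2),100,900):print(n,"red",m.sum(),rect(c,m,.033),np.median(z[m]))
a=np.deg2rad(180-14.9)
print(turn([.622,-.248,.029],[np.pi,0,a]))
```

```text
[ 0.62068916 -0.24874204  0.14845847] [ 3.14150021e+00 -1.30311030e-03  2.88014151e+00] 0.09385796224614179
top 433 [625.3 261.6  91.4  35.3  16.9] 0.02205095651483613
top 456 [503.6 396.2  91.1  35.1  16.1] 0.02173155684435668
side 108 [ 594.3 -241.1   36.8   35.    72.5] 0.023306602598535897
side 625 [622.  268.   89.2  42.1  17. ] 0.022887697658088957
side 764 [500.3 402.3  89.5  40.6  15.5] 0.022993404457787525
side red 188 [ 432.6 -312.   105.5   25.7  -28.6] 0.03448258329931264
[-3.500e-03  4.300e-03  4.804e-01 -0.000e+00 -1.000e-04 -3.000e-04]
```

Request:
{"op": "play_rows", "data": {
  "motion": [
    [[-0.004,0.004,0.2,0,0,0,1],[-0.004,0.004,0.35,0,0,0,1],[-0.004,0.004,0.43,0,0,0,1],[-0.004,0.004,0.48,0,0,0,1],[-0.004,0.004,0.48,0,0,0,1],[-0.004,0.004,0.48,0,0,0,-1],[-0.004,0.004,0.48,0,0,0,-1],[-0.004,0.004,0.48,0,0,0,-1],[-0.004,0.004,0.48,0,0,0,-1],[-0.004,0.004,0.48,0,0,0,-1]]
  ],
  "grip_force": 25
}}

```text
time_s: 16.75
ee_pos: [0.6231, -0.2473, 0.0296]
eef_rot: [-3.141, 0.001, 2.881]
force: [-0.5, -0.0, 0.7]
grip_width: 0.0574
grip_force: 0.0
```

Request:
{"op": "play_rows", "data": {
  "motion": [
    [[0,0,0,0,0,0,-1],[0,0,0,0,0,0,-1],[0,0,0,0,0,0,-1],[0,0,0,0,0,0,-1],[0,0,0,0,0,0,-1],[0,0,0,0,0,0,-1]]
  ]
}}

```text
time_s: 17.35
ee_pos: [0.623, -0.2473, 0.0292]
eef_rot: [-3.142, 0.0, 2.881]
force: [0.4, -0.8, 0.7]
grip_width: 0.0335
grip_force: 25.0
```

Request:
{"op": "play_rows", "data": {
  "motion": [
    [[0,0,-0.05,0,0,0,-1],[0,0,-0.15,0,0,0,-1],[0,0,-0.25,0,0,0,-1],[0,0,-0.4,0,0,0,-1],[0,0,-0.4,0,0,0,-1]]
  ]
}}

```text
time_s: 17.85
ee_pos: [0.6248, -0.2479, 0.1357]
eef_rot: [-3.14, 0.009, 2.881]
force: [0.3, -0.1, -0.2]
grip_width: 0.0341
grip_force: 25.0
```

Run:
```python
from h import *
from station import *
o=get_obs();print(o["ee_pos"],o["eef_rot"],o["grip_width"],o["grip_force"])
a=np.deg2rad(-6.1);C=np.array([.6013,.0193]);e=np.array([-np.sin(a),np.cos(a)])
for k in range(4):print(k,C+e*(k-1.5)*.064)
p=C+e*-.096
print(turn([*p,.13],[np.pi,0,np.pi+a]))
```

```text
[ 0.624845   -0.24792089  0.13571586] [-3.1402484   0.00852501  2.88143706] 0.034083942432185814 24.999656081199646
0 [ 0.59109865 -0.07615644]
1 [ 0.59789955 -0.01251881]
2 [0.60470045 0.05111881]
3 [0.61150135 0.11475644]
[ 3.074e-01  6.292e-01  1.940e-02 -3.000e-04  1.300e-03 -2.450e-02]
```

Request:
{"op": "play_rows", "data": {
  "motion": [
    [[0.2,0.05,0.02,0,0,-0.01,-1],[0.38,0.1,0.02,0,0,-0.024,-1],[0.4,0.25,0.02,0,0,-0.024,-1],[0.4,0.4,0.02,0,0,-0.024,-1],[0.38,0.55,0.02,0,0,-0.024,-1],[0.307,0.629,0.02,0,0,-0.0245,-1],[0.307,0.629,0.02,0,0,-0.0245,-1],[0.307,0.629,0.02,0,0,-0.0245,-1]]
  ]
}}

```text
time_s: 18.65
ee_pos: [0.5891, -0.0752, 0.1239]
eef_rot: [-3.142, -0.001, 3.036]
force: [0.4, -0.5, -2.6]
grip_width: 0.0337
grip_force: 25.0
```

Run:
```python
from h import *
from station import *
o=get_obs();print(o["ee_pos"],o["eef_rot"],o["grip_width"],o["grip_force"])
print(turn([.5911,-.0762,.038],[np.pi,0,np.pi+np.deg2rad(-6.1)]))
c=camera("side");cv2.imwrite("pics/g6.png",cv2.resize(c["frame"][140:320,230:470,::-1],(800,600),interpolation=cv2.INTER_CUBIC))
```

```text
[ 0.58905588 -0.07524106  0.12394176] [-3.14158392e+00 -6.85272030e-04  3.03607797e+00] 0.03370127789197482 24.999666810035706
[-8.800e-03 -3.000e-03  3.438e-01 -0.000e+00 -1.000e-04  2.000e-04]
```

View pics/g6.png

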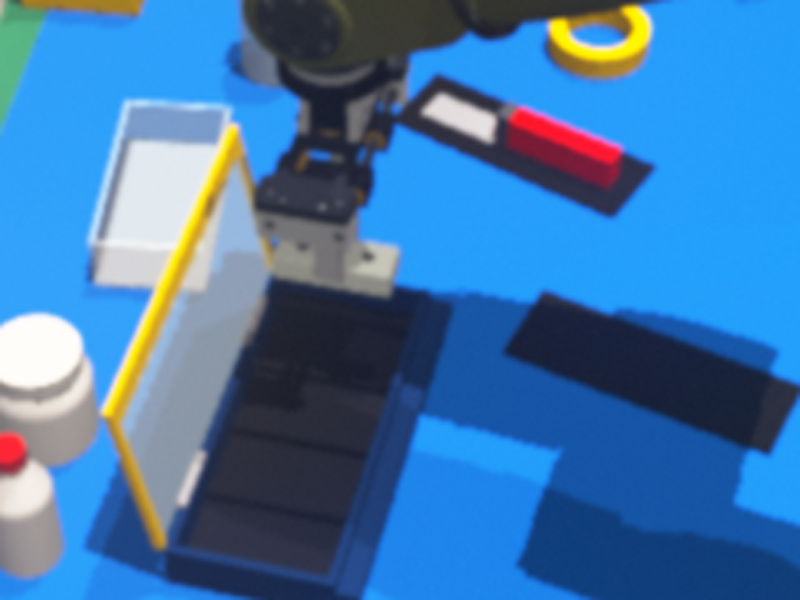

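The side crop shows the bar held level over the end bay at about (335,265), and the blade back on its rest at about (525,130). Now I'll lower it.

Request:
{"op": "play_rows", "data": {
  "motion": [
    [[-0.009,-0.003,0.12,0,0,0,-1],[-0.009,-0.003,0.22,0,0,0,-1],[-0.009,-0.003,0.28,0,0,0,-1],[-0.009,-0.003,0.31,0,0,0,-1],[-0.009,-0.003,0.33,0,0,0,-1],[-0.009,-0.003,0.34,0,0,0,-1],[-0.009,-0.003,0.345,0,0,0,-1],[-0.009,-0.003,0.345,0,0,0,-1]]
  ]
}}

```text
time_s: 19.5
ee_pos: [0.5917, -0.0765, 0.0385]
eef_rot: [-3.142, 0.001, 3.035]
force: [0.4, 0.8, -2.4]
grip_width: 0.0339
grip_force: 25.0
```

Request:
{"op": "play_rows", "data": {
  "motion": [
    [[0,0,0,0,0,0,-0.02],[0,0,0,0,0,0,-0.02],[0,0,0,0,0,0,-0.02],[0,0,0,0,0,0,-0.02],[0,0,-0.1,0,0,0,-0.02],[0,0,-0.3,0,0,0,-0.02],[0,0,-0.45,0,0,0,-0.02],[0,0,-0.45,0,0,0,-0.02]]
  ]
}}

```text
time_s: 20.3
ee_pos: [0.5935, -0.0768, 0.1562]
eef_rot: [-3.141, 0.009, 3.035]
force: [-1.0, 0.0, -0.4]
grip_width: 0.0459
grip_force: 0.0
```

```bash
cat > look.py <<'E'
from h import *
from station import *
import sys
o=get_obs();print(o["ee_pos"],o["eef_rot"],o["grip_width"],o["time_s"])
for n in("top","side"):
    c=camera(n);P=cloud(c);x,y,z=P[...,0],P[...,1],P[...,2]
    for m in blobs(masks(c)["white"]&(x>.3)&(x<.7)&(y>-.5)&(z<.045)&(z>.012),150,900):print(n,m.sum(),rect(c,m,np.median(z[m])),np.median(z[m]))
E
python3 look.py
python3 - <<'E'
from h import *
print(turn([.6245,.263,.15],[np.pi,0,np.pi+np.deg2rad(16.7)]))
E
```

```text
[ 0.59348207 -0.07683501  0.1561531 ] [-3.14084528  0.00879175  3.03533791] 0.045914315010325876 20.3
top 417 [625.3 262.1  90.9  34.6  16.3] 0.02204715811489466
top 443 [504.1 396.7  89.9  34.9  15.4] 0.02153062382795423
side 166 [569.3 -70.7  46.4  34.7  -6. ] 0.03172511678995127
side 609 [621.7 269.   89.1  42.7  16.6] 0.02278512105349373
side 738 [500.3 402.1  89.4  39.2  15.6] 0.02288213522048599
[ 1.3100e-02  1.3644e+00  3.0000e-03 -0.0000e+00  2.0000e-04 -6.3300e-02]
```

Request:
{"op": "play_rows", "data": {
  "motion": [
    [[0.05,0.68,0,0,0,0,-0.02],[0.05,0.68,0,0,0,0,-0.02],[0.05,0.68,0,0,0,0,-0.02],[0.05,0.68,0,0,0,0,-0.02],[0.05,0.68,0,0,0,0,1],[0.05,0.68,0,0,0,0,1]]
  ]
}}

```text
time_s: 21.0
ee_pos: [0.5965, 0.0936, 0.149]
eef_rot: [-3.141, -0.002, 3.036]
force: [0.7, -0.1, 0.4]
grip_width: 0.059
grip_force: 0.0
```

Request:
{"op": "play_rows", "data": {
  "motion": [
    [[0,0.684,0.003,0,0,0,1],[0,0.684,0.003,0,0,0,1],[0,0.684,0.003,0,0,-0.02,1],[-0.037,0.684,0.003,0,0,-0.06,1],[-0.037,0.684,0.003,0,0,-0.0633,1],[-0.037,0.684,0.003,0,0,-0.0633,1],[-0.037,0.684,0.003,0,0,-0.0633,1],[-0.037,0.684,0.003,0,0,-0.0633,1]]
  ]
}}

```text
time_s: 21.8
ee_pos: [0.6246, 0.2617, 0.1496]
eef_rot: [-3.142, -0.0, -2.855]
force: [0.3, -0.4, 0.8]
grip_width: 0.0941
grip_force: 0.0
```

```bash
python3 look.py
python3 - <<'E'
from h import *
print(turn([.6245,.263,.029],[np.pi,0,np.pi+np.deg2rad(16.7)]))
E
```

```text
[0.62457899 0.26167904 0.14961379] [-3.14152103e+00 -3.19468663e-04 -2.85457810e+00] 0.09413978886042637 21.8
top 442 [592.8 -77.2  91.8  35.1  -6.2] 0.030395108612928157
side 512 [622.2 267.5  89.1  40.2  15.5] 0.023307135054318917
side 750 [500.3 402.3  89.5  39.7  15.2] 0.023055522381937865
[-0.0007  0.0033  0.4833 -0.      0.     -0.0005]
```

Request:
{"op": "play_rows", "data": {
  "motion": [
    [[0,0.003,0.2,0,0,0,0.36],[0,0.003,0.25,0,0,0,0.36],[0,0.003,0.35,0,0,0,0.36],[0,0.003,0.43,0,0,0,0.36],[0,0.003,0.482,0,0,0,0.36],[0,0.003,0.482,0,0,0,0.36],[0,0.003,0.482,0,0,0,-1],[0,0.003,0.482,0,0,0,-1],[0,0.003,0.482,0,0,0,-1],[0,0.003,0.482,0,0,0,-1]]
  ],
  "grip_force": 25
}}

```text
time_s: 22.9
ee_pos: [0.6244, 0.2637, 0.0299]
eef_rot: [3.142, 0.001, -2.85]
force: [-0.9, -0.3, 0.8]
grip_width: 0.035
grip_force: 0.0
```

Request:
{"op": "play_rows", "data": {
  "motion": [
    [[0,0,0,0,0,0,-1],[0,0,0,0,0,0,-1],[0,0,0,0,0,0,-1],[0,0,0,0,0,0,-1],[0,0,0,0,0,0,-1],[0,0,0,0,0,0,-1]]
  ]
}}

```text
time_s: 23.5
ee_pos: [0.6244, 0.2637, 0.0298]
eef_rot: [3.142, 0.001, -2.85]
force: [-1.3, -0.8, 5.5]
grip_width: 0.0339
grip_force: 25.0
```

Request:
{"op": "play_rows", "data": {
  "motion": [
    [[0,0,-0.05,0,0,0,-1],[0,0,-0.15,0,0,0,-1],[0,0,-0.25,0,0,0,-1],[0,0,-0.4,0,0,0,-1],[0,0,-0.4,0,0,0,-1],[0,0,-0.4,0,0,0,-1]]
  ]
}}

```text
time_s: 24.1
ee_pos: [0.6242, 0.2636, 0.1298]
eef_rot: [3.142, 0.001, -2.85]
force: [-0.3, 0.4, -2.3]
grip_width: 0.0337
grip_force: 25.0
```

```bash
python3 look.py
python3 - <<'E'
from h import *
print(turn([.6115,.1148,.125],[np.pi,0,np.pi+np.deg2rad(-6.1)]))
E
```

```text
[0.62423807 0.26364021 0.129816  ] [ 3.14156228e+00  9.85218665e-04 -2.85020563e+00] 0.03368695048635597 24.1
top 440 [592.8 -77.7  91.8  35.9  -6.2] 0.03010629749154292
side 739 [500.3 402.1  89.4  39.   15.6] 0.02305655341910895
[ 2.168e-01 -5.554e-01  1.140e-02 -1.000e-04 -4.000e-04  6.330e-02]
```

Request:
{"op": "play_rows", "data": {
  "motion": [
    [[0.15,0,0.01,0,0,0.02,-1],[0.3,0,0.01,0,0,0.04,-1],[0.33,-0.1,0.01,0,0,0.06,-1],[0.33,-0.25,0.01,0,0,0.0633,-1],[0.33,-0.4,0.01,0,0,0.0633,-1],[0.3,-0.5,0.01,0,0,0.0633,-1],[0.217,-0.555,0.01,0,0,0.0633,-1],[0.217,-0.555,0.01,0,0,0.0633,-1],[0.217,-0.555,0.01,0,0,0.0633,-1]]
  ]
}}

```text
time_s: 25.1
ee_pos: [0.6115, 0.115, 0.1251]
eef_rot: [-3.141, -0.003, 3.035]
force: [0.3, -0.1, -2.9]
grip_width: 0.0338
grip_force: 25.0
```

```bash
python3 look.py
python3 - <<'E'
from h import *
print(turn([.6115,.1148,.0385],[np.pi,0,np.pi+np.deg2rad(-6.1)]))
E
```

```text
[0.61147006 0.11495977 0.12513047] [-3.14101909e+00 -2.57387693e-03  3.03476132e+00] 0.03380217142527304 25.1
top 431 [593.  -76.8  91.5  33.8  -6.3] 0.03050659861109395
top 450 [503.7 396.6  90.7  34.8  15.5] 0.021663405108262146
side 301 [574.2 -69.5  60.7  45.9  -6.9] 0.031019211730495932
side 744 [500.2 402.4  89.3  39.7  15.7] 0.02309601039566278
[-1.900e-03 -2.800e-03  3.494e-01 -1.000e-04 -3.000e-04  1.000e-04]
```

Request:
{"op": "play_rows", "data": {
  "motion": [
    [[-0.002,-0.003,0.12,0,0,0,-1],[-0.002,-0.003,0.22,0,0,0,-1],[-0.002,-0.003,0.28,0,0,0,-1],[-0.002,-0.003,0.31,0,0,0,-1],[-0.002,-0.003,0.33,0,0,0,-1],[-0.002,-0.003,0.34,0,0,0,-1],[-0.002,-0.003,0.348,0,0,0,-1],[-0.002,-0.003,0.348,0,0,0,-1]]
  ]
}}

```text
time_s: 26.0
ee_pos: [0.6127, 0.1144, 0.0401]
eef_rot: [3.141, 0.001, 3.035]
force: [-0.5, -0.3, -2.9]
grip_width: 0.0335
grip_force: 25.0
```

Request:
{"op": "play_rows", "data": {
  "motion": [
    [[0,0,0,0,0,0,-0.02],[0,0,0,0,0,0,-0.02],[0,0,0,0,0,0,-0.02],[0,0,0,0,0,0,-0.02],[0,0,-0.1,0,0,0,-0.02],[0,0,-0.3,0,0,0,-0.02],[0,0,-0.45,0,0,0,-0.02],[0,0,-0.45,0,0,0,-0.02]]
  ]
}}

```text
time_s: 26.8
ee_pos: [0.6146, 0.1146, 0.1582]
eef_rot: [3.139, 0.009, 3.035]
force: [0.3, 0.8, -1.1]
grip_width: 0.0464
grip_force: 0.0
```

```bash
python3 look.py
python3 - <<'E'
from h import *
print(turn([.503,.398,.15],[np.pi,0,np.pi+np.deg2rad(15.7)]))
E
```

```text
[0.61456073 0.11463561 0.15819088] [3.13949955 0.00881651 3.03526748] 0.0464082485480087 26.8
top 429 [592.7 -77.1  91.5  34.6  -4.9] 0.030508065412515384
top 449 [503.8 396.6  90.6  35.   15.4] 0.021416359155308484
side 397 [584.2 -71.3  80.8  45.8  -7.3] 0.03051378086856249
side 302 [597.4 121.2  64.9  40.2  -5.9] 0.030275869536733557
side 736 [500.4 401.9  89.5  38.9  15.3] 0.023009087316386623
[ 5.5630e-01  1.0816e+00  9.9000e-03  0.0000e+00  2.0000e-04 -6.0500e-02]
```

Request:
{"op": "play_rows", "data": {
  "motion": [
    [[0.278,0.54,0.005,0,0,0,-0.02],[0.278,0.54,0.005,0,0,0,0.5],[0.278,0.54,0.005,0,0,0,0.5],[0.278,0.54,0.005,0,0,0,0.5],[0.278,0.54,0.005,0,0,0,0.5],[0.278,0.54,0.005,0,0,0,0.5]]
  ]
}}

```text
time_s: 27.5
ee_pos: [0.5578, 0.2549, 0.1499]
eef_rot: [-3.141, -0.001, 3.034]
force: [0.0, 0.4, 0.3]
grip_width: 0.0705
grip_force: 0.0
```

Request:
{"op": "play_rows", "data": {
  "motion": [
    [[0.278,0.54,0.005,0,0,-0.0605,0.5],[0.278,0.54,0.005,0,0,-0.0605,0.5],[0.278,0.54,0.005,0,0,-0.0605,0.5],[0.278,0.54,0.005,0,0,-0.0605,0.5],[0.278,0.54,0.005,0,0,-0.0605,0.5],[0.278,0.54,0.005,0,0,-0.0605,0.5],[0.278,0.54,0.005,0,0,-0.0605,0.5]]
  ]
}}

```text
time_s: 28.2
ee_pos: [0.504, 0.3959, 0.1496]
eef_rot: [-3.141, -0.0, -2.871]
force: [-1.1, 0.3, 0.0]
grip_width: 0.0701
grip_force: 0.0
```

```bash
python3 look.py
python3 - <<'E'
from h import *
print(turn([.503,.398,.0295],[np.pi,0,np.pi+np.deg2rad(15.7)]))
E
```

```text
[0.50397394 0.39592026 0.14964715] [-3.14140935e+00 -1.25064760e-04 -2.87062721e+00] 0.07011274346707627 28.2
top 447 [614.2 112.9  92.6  35.5  -5.9] 0.030115187313056735
top 437 [593.  -76.8  91.5  33.9  -6.4] 0.03029844046294472
top 271 [488.8 392.6  59.5  34.5  14.7] 0.021372862054996222
side 437 [590.6 -72.6  94.2  43.3  -7. ] 0.03131729308430664
side 161 [637.4 115.6  44.6  38.9 -81.9] 0.03079534410674878
side 466 [488.9 399.2  65.3  39.5  14.8] 0.023021000061466346
[ 1.100e-03  6.900e-03  4.812e-01 -0.000e+00  0.000e+00 -4.000e-04]
```

Both placed bars look good. Grasping the third.

Request:
{"op": "play_rows", "data": {
  "motion": [
    [[0.001,0.007,0.2,0,0,0,0.5],[0.001,0.007,0.3,0,0,0,0.5],[0.001,0.007,0.4,0,0,0,0.5],[0.001,0.007,0.45,0,0,0,0.5],[0.001,0.007,0.481,0,0,0,0.5],[0.001,0.007,0.481,0,0,0,0.5],[0.001,0.007,0.481,0,0,0,-1],[0.001,0.007,0.481,0,0,0,-1],[0.001,0.007,0.481,0,0,0,-1],[0.001,0.007,0.481,0,0,0,-1]]
  ],
  "grip_force": 25
}}

```text
time_s: 29.3
ee_pos: [0.5024, 0.3993, 0.03]
eef_rot: [3.141, 0.001, -2.868]
force: [-0.4, 0.5, -0.5]
grip_width: 0.0419
grip_force: 0.0
```

Request:
{"op": "play_rows", "data": {
  "motion": [
    [[0,0,0,0,0,0,-1],[0,0,0,0,0,0,-1],[0,0,0,0,0,0,-1],[0,0,0,0,0,0,-1],[0,0,0,0,0,0,-1],[0,0,0,0,0,0,-1]]
  ]
}}

```text
time_s: 29.9
ee_pos: [0.5023, 0.3993, 0.0297]
eef_rot: [3.142, 0.0, -2.868]
force: [-0.7, -1.1, 5.1]
grip_width: 0.034
grip_force: 25.0
```

Request:
{"op": "play_rows", "data": {
  "motion": [
    [[0,0,-0.05,0,0,0,-1],[0,0,-0.15,0,0,0,-1],[0,0,-0.25,0,0,0,-1],[0,0,-0.4,0,0,0,-1],[0,0,-0.4,0,0,0,-1],[0,0,-0.4,0,0,0,-1]]
  ]
}}

```text
time_s: 30.5
ee_pos: [0.5022, 0.3992, 0.13]
eef_rot: [3.141, 0.001, -2.868]
force: [-0.7, -0.8, -2.0]
grip_width: 0.0338
grip_force: 25.0
```

```bash
python3 look.py
python3 - <<'E'
from h import *
print(turn([.6047,.0505,.125],[np.pi,0,np.pi+np.deg2rad(-6.1)]))
E
```

```text
[0.50224161 0.39923771 0.12998336] [ 3.14124063e+00  8.65202822e-04 -2.86783463e+00] 0.033808068691904954 30.5
top 444 [613.6 113.   91.4  35.5  -6.2] 0.030091041975608857
top 442 [592.9 -77.4  91.5  35.3  -6.2] 0.030292651678448412
side 439 [590.3 -72.6  93.6  43.3  -7. ] 0.03126529434798275
[-2.0000e-02 -1.4527e+00  1.3500e-02 -2.0000e-04 -3.0000e-04  6.0500e-02]
```

Request:
{"op": "play_rows", "data": {
  "motion": [
    [[-0.01,-0.726,0.006,0,0,0,-1],[-0.01,-0.726,0.006,0,0,0,-1],[-0.01,-0.726,0.006,0,0,0,-1],[-0.01,-0.726,0.006,0,0,0,-1],[-0.01,-0.726,0.006,0,0,0,-1],[-0.01,-0.726,0.006,0,0,0,-1]]
  ]
}}

```text
time_s: 31.2
ee_pos: [0.5534, 0.2246, 0.1268]
eef_rot: [3.142, -0.002, -2.869]
force: [0.2, 0.6, -1.8]
grip_width: 0.0337
grip_force: 25.0
```

Request:
{"op": "play_rows", "data": {
  "motion": [
    [[-0.01,-0.726,0.006,0,0,0.0605,-1],[-0.01,-0.726,0.006,0,0,0.0605,-1],[-0.01,-0.726,0.006,0,0,0.0605,-1],[-0.01,-0.726,0.006,0,0,0.0605,-1],[-0.01,-0.726,0.006,0,0,0.0605,-1],[-0.01,-0.726,0.006,0,0,0.0605,-1],[-0.01,-0.726,0.006,0,0,0.0605,-1],[-0.01,-0.726,0.006,0,0,0.0605,-1]]
  ]
}}

```text
time_s: 32.0
ee_pos: [0.6049, 0.0526, 0.1263]
eef_rot: [3.142, -0.0, 3.037]
force: [1.0, 0.0, -2.4]
grip_width: 0.0339
grip_force: 25.0
```

```bash
python3 look.py
python3 - <<'E'
from h import *
print(turn([.6047,.0505,.0385],[np.pi,0,np.pi+np.deg2rad(-6.1)]))
E
```

```text
[0.60492406 0.05260954 0.12628215] [ 3.14153435e+00 -3.32083344e-04  3.03724781e+00] 0.03388609876445653 32.0
top 427 [593.1 -77.3  91.5  34.9  -7.2] 0.030558208760462557
side 296 [575.2 -70.1  62.8  45.2  -6.9] 0.03088331334398875
side 439 [611.4 119.   92.   42.6  -5.9] 0.030761098033881717
[ 5.000e-04 -6.600e-03  3.517e-01  0.000e+00 -0.000e+00  2.000e-04]
```

Request:
{"op": "play_rows", "data": {
  "motion": [
    [[0,-0.007,0.12,0,0,0,-1],[0,-0.007,0.22,0,0,0,-1],[0,-0.007,0.28,0,0,0,-1],[0,-0.007,0.31,0,0,0,-1],[0,-0.007,0.33,0,0,0,-1],[0,-0.007,0.342,0,0,0,-1],[0,-0.007,0.352,0,0,0,-1],[0,-0.007,0.352,0,0,0,-1]]
  ]
}}

```text
time_s: 32.9
ee_pos: [0.6052, 0.0494, 0.0387]
eef_rot: [3.142, 0.0, 3.035]
force: [-0.0, -0.8, -2.3]
grip_width: 0.0336
grip_force: 25.0
```

Request:
{"op": "play_rows", "data": {
  "motion": [
    [[0,0,0,0,0,0,-0.04],[0,0,0,0,0,0,-0.04],[0,0,0,0,0,0,-0.04],[0,0,0,0,0,0,-0.04],[0,0,-0.1,0,0,0,-0.04],[0,0,-0.3,0,0,0,-0.04],[0,0,-0.5,0,0,0,-0.04],[0,0,-0.7,0,0,0,-1],[0,0,-0.9,0,0,0,-1],[0,0,-0.9,0,0,0,-1]]
  ]
}}

```text
time_s: 33.9
ee_pos: [0.6067, 0.0494, 0.2711]
eef_rot: [3.14, 0.011, 3.035]
force: [-0.2, -0.0, -1.2]
grip_width: 0.0244
grip_force: 0.0
```

```bash
python3 look.py
python3 - <<'E'
from h import *
from station import *
c=camera("side");cv2.imwrite("pics/g7.png",cv2.resize(c["frame"][140:440,200:600,::-1],(800,600),interpolation=cv2.INTER_CUBIC))
a=np.deg2rad(-6.1);C=np.array([.6013,.0193]);d=np.array([np.cos(a),np.sin(a)]);e=np.array([-d[1],d[0]])
p=C+d*.130+e*.0;print("behind",p,turn([*p,.272],[np.pi,0,np.pi+a]))
P=cloud(c);x,y,z=P[...,0],P[...,1],P[...,2];m=(z>.06)&(x>.68)&(x<.8)&(abs(y-.02)<.25)
for b in blobs(m,60,9000):print("obst",np.round(P[b].min(0),3),np.round(P[b].max(0),3))
E
```

```text
[0.60665759 0.04938666 0.27114553] [3.14016331 0.01143921 3.0352222 ] 0.024434183998070378 33.9
top 406 [592.6 -78.4  91.5  33.5  -5. ] 0.030567183429319522
side 392 [590.8 -74.7  93.4  40.   -3.7] 0.031718521849105064
side 450 [602.8  55.   91.5  40.   -6.6] 0.030572105985890108
side 520 [610.3 118.3  91.6  41.5  -5.9] 0.03118070258811445
behind [0.73056393 0.00548567] [-5.190e-01 -1.209e-01 -3.790e-02 -0.000e+00 -1.000e-04  0.000e+00]
obst [ 0.68  -0.037  0.061] [0.704 0.158 0.186]
obst [ 0.754 -0.006  0.06 ] [0.8   0.071 0.1  ]
obst [0.753 0.124 0.06 ] [0.8   0.171 0.127]
```

View pics/g7.png

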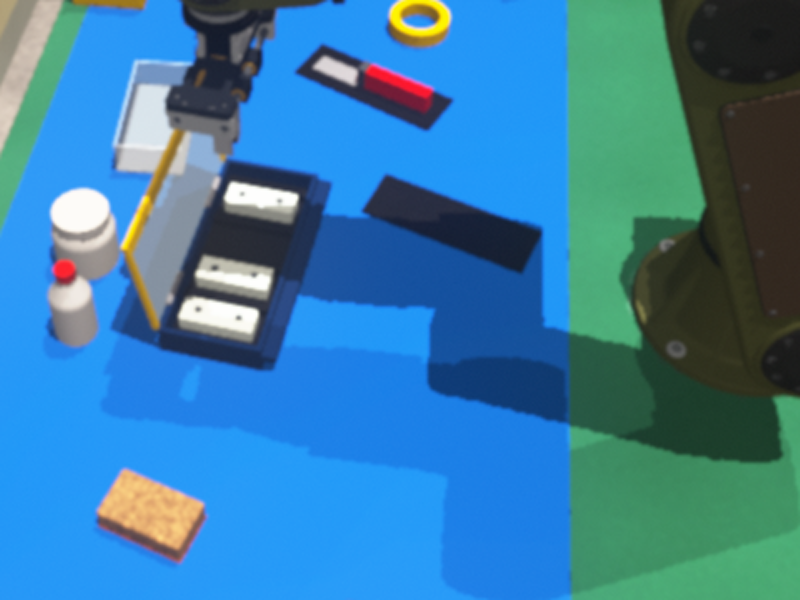

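The side crop shows all three bars flat in separate bays, at about (260,200), (235,275) and (218,318), with the lid upright and the blade on its rest. Next I'll go behind the lid with closed fingers.

Request:
{"op": "play_rows", "data": {
  "motion": [
    [[-0.15,-0.12,-0.02,0,0,0,-1],[-0.3,-0.12,-0.02,0,0,0,-1],[-0.5,-0.12,-0.02,0,0,0,-1],[-0.5,-0.12,-0.02,0,0,0,-1],[-0.5,-0.12,-0.02,0,0,0,-1],[-0.5,-0.12,-0.02,0,0,0,-1]]
  ]
}}

```text
time_s: 34.65
ee_pos: [0.7256, 0.0064, 0.267]
eef_rot: [-3.141, -0.002, 3.035]
force: [-0.2, -0.5, 0.7]
grip_width: 0.0003
grip_force: 0.0
```

Request:
{"op": "play_rows", "data": {
  "motion": [
    [[0,0,0.12,0,0,0,-1],[0,0,0.25,0,0,0,-1],[0,0,0.38,0,0,0,-1],[0,0,0.38,0,0,0,-1],[0,0,0.38,0,0,0,-1]]
  ]
}}

```text
time_s: 35.15
ee_pos: [0.7259, 0.0064, 0.175]
eef_rot: [3.142, 0.001, 3.035]
force: [0.1, -1.4, 0.5]
grip_width: 0.0006
grip_force: 0.0
```

Run:
```python
from h import *
from station import *
o=get_obs();print(o["ee_pos"],o["eef_rot"],o["force"],o["grip_width"],o["qpos"])
c=camera("side");cv2.imwrite("pics/g8.png",cv2.resize(c["frame"][140:320,200:440,::-1],(800,600),interpolation=cv2.INTER_CUBIC))
a=np.deg2rad(-6.1);C=np.array([.6013,.0193]);d=np.array([np.cos(a),np.sin(a)])
print((o["ee_pos"][:2]-C)@d)
```

```text
[0.72585201 0.00637565 0.17497903] [3.14156700e+00 6.85749273e-04 3.03539446e+00] [ 0.13750421 -1.36659757  0.47851419] 0.0005913665106363818 [-4.16530247e-02  7.46583694e-01  9.71097512e-01 -1.88366821e-05
  1.42322547e+00 -1.50624840e+00]
0.12522018610583974
```

View pics/g8.png

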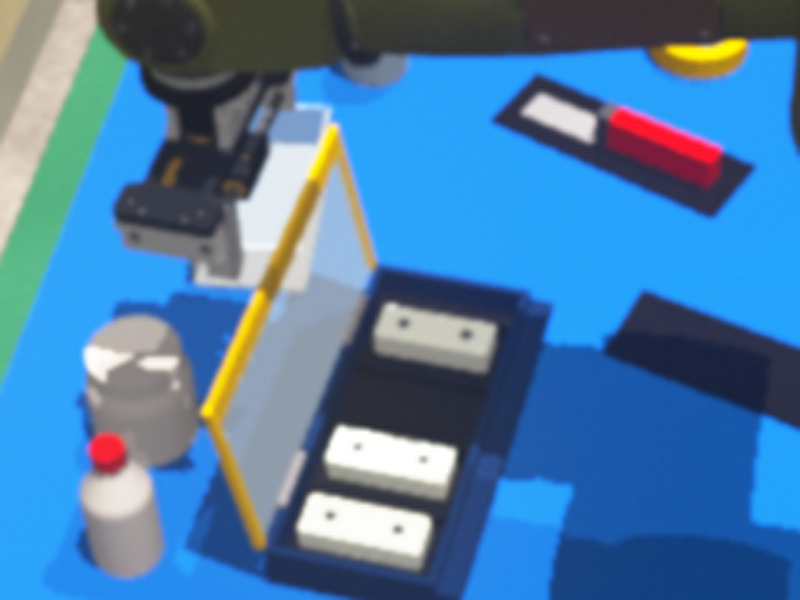

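The side crop shows the closed fingers at about (225,245), behind the lid and clear of the jar. Now I'll sweep the lid shut along its arc.

Request:
{"op": "play_rows", "data": {
  "motion": [
    [[0.072,0,-0.008,0,0,0,-1],[0.132,0,-0.012,0,0,0,-1],[0.188,0,-0.016,0,0,0,-1],[0.228,0,-0.016,0,0,0,-1],[0.27,0,-0.012,0,0,0,-1],[0.316,0,-0.004,0,0,0,-1],[0.364,0,0.008,0,0,0,-1],[0.408,0,0.028,0,0,0,-1],[0.452,0,0.048,0,0,0,-1],[0.452,0,0.048,0,0,0,-1]]
  ]
}}

```text
time_s: 36.2
ee_pos: [0.6137, 0.0184, 0.1637]
eef_rot: [3.141, 0.003, 3.035]
force: [1.1, 0.6, 0.5]
grip_width: 0.0003
grip_force: 0.0
```

Request:
{"op": "play_rows", "data": {
  "motion": [
    [[0.04,0,0.028,0,0,0,-1],[0.076,0,0.056,0,0,0,-1],[0.112,0,0.088,0,0,0,-1],[0.144,0,0.124,0,0,0,-1],[0.168,0,0.164,0,0,0,-1],[0.192,0,0.208,0,0,0,-1],[0.208,0,0.252,0,0,0,-1],[0.224,0,0.296,0,0,0,-1],[0.232,0,0.344,0,0,0,-1],[0.232,0,0.344,0,0,0,-1]]
  ]
}}

```text
time_s: 37.2
ee_pos: [0.5552, 0.0244, 0.0735]
eef_rot: [-3.141, -0.003, 3.035]
force: [-0.3, -0.3, -0.1]
grip_width: 0.0002
grip_force: 0.0
```

Run:
```python
from h import *
from station import *
o=get_obs();print(o["ee_pos"],o["eef_rot"],o["force"])
c=camera("side");cv2.imwrite("pics/g9.png",cv2.resize(c["frame"][140:320,200:440,::-1],(800,600),interpolation=cv2.INTER_CUBIC))
```

```text
[0.55515375 0.0244126  0.0735072 ] [-3.14132362e+00 -2.83469710e-03  3.03525605e+00] [-0.29146023 -0.32051167 -0.05897395]
```

View pics/g9.png

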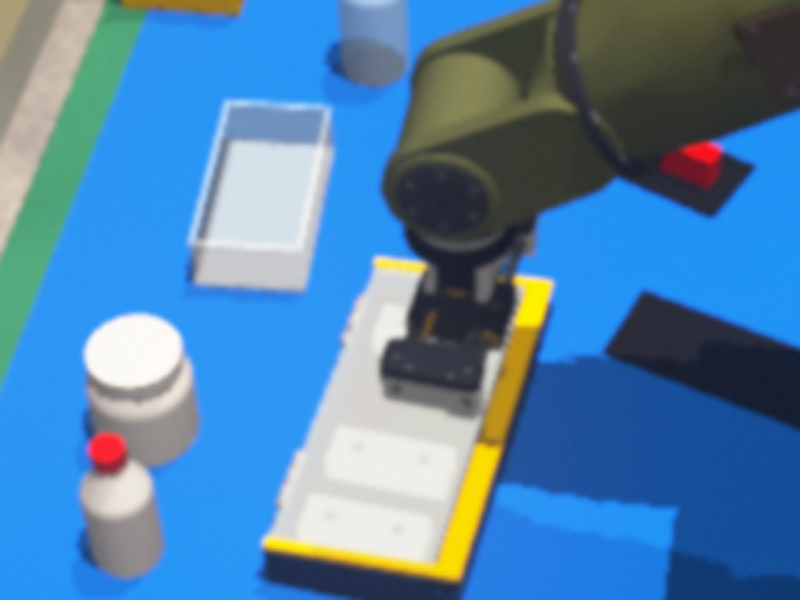

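The side crop shows the lid nearly shut, with the bars visible beneath the clear plate. I'll press it the last few millimetres.

Request:
{"op": "play_rows", "data": {
  "motion": [
    [[0,0,0.012,0,0,0,-1],[0,0,0.022,0,0,0,-1],[0,0,0.03,0,0,0,-1],[0,0,0.03,0,0,0,-1]]
  ]
}}

```text
time_s: 37.65
ee_pos: [0.5561, 0.0244, 0.0678]
eef_rot: [3.142, 0.0, 3.035]
force: [-1.5, 0.1, 0.5]
grip_width: 0.0004
grip_force: 0.0
```

Request:
{"op": "play_rows", "data": {
  "motion": [
    [[0,0,0.003,0,0,0,-1],[0,0,0.006,0,0,0,-1],[0,0,0.006,0,0,0,-1]]
  ]
}}

```text
time_s: 37.95
ee_pos: [0.5561, 0.0244, 0.0664]
eef_rot: [3.142, 0.0, 3.035]
force: [-0.5, 0.2, 0.3]
grip_width: 0.0005
grip_force: 0.2
```

Request:
{"op": "play_rows", "data": {
  "motion": [
    [[0,0,0.003,0,0,0,-1],[0,0,0.006,0,0,0,-1],[0,0,0.009,0,0,0,-1],[0,0,0.009,0,0,0,-1]]
  ]
}}

```text
time_s: 38.35
ee_pos: [0.5561, 0.0244, 0.0651]
eef_rot: [-3.142, 0.0, 3.035]
force: [-5.9, -0.6, 12.8]
grip_width: 0.0006
grip_force: 6.6
```

Request:
{"op": "play_rows", "data": {
  "motion": [
    [[0,0,0.003,0,0,0,-1],[0,0,0.006,0,0,0,-1],[0,0,0.006,0,0,0,-1]]
  ]
}}

```text
time_s: 38.65
ee_pos: [0.5563, 0.0244, 0.0649]
eef_rot: [-3.142, 0.001, 3.035]
force: [-13.0, 0.4, 28.7]
grip_width: 0.0006
grip_force: 14.4
```

Lid seated at 28 N. I'll retreat upwards and back, then check.

Request:
{"op": "play_rows", "data": {
  "motion": [
    [[0,0,-0.1,0,0,0,-1],[0,0,-0.3,0,0,0,-1],[0.3,0,-0.6,0,0,0,-1],[0.6,0,-0.6,0,0,0,-1],[0.6,0,-0.6,0,0,0,-1],[0.6,0,-0.6,0,0,0,-1]]
  ]
}}

```text
time_s: 39.25
ee_pos: [0.4045, 0.0406, 0.2139]
eef_rot: [3.141, 0.002, 3.036]
force: [0.5, -0.5, 0.2]
grip_width: 0.0003
grip_force: 0.0
```

Run:
```python
from h import *
from station import *
a=np.deg2rad(-6.1);C=np.array([.6013,.0193]);d=np.array([np.cos(a),np.sin(a)])
for n in("top","side"):
    c=camera(n);P=cloud(c);x,y,z=P[...,0],P[...,1],P[...,2];M=masks(c);u=(P[...,:2]-C)@d-.062
    m=(u<-.13)&(u>-.15)&(abs(y-.02)<.13)&M["yellow"];print(n,"lip z",np.median(z[m]),m.sum(),"initial",end=" ")
    c0=dict(np.load(f"{n}0.npz"));print(np.median(cloud(c0)[...,2][m]))
    for b in blobs(M["red"]&(x>.3)&(x<.6)&(y<-.2),100,900):print("red",rect(c,b,.033))
    for b in blobs(M["white"]&(x>.3)&(x<.6)&(y<-.3)&(z<.02),60,900):print("steel",rect(c,b,.006),np.median(z[b]))
    im=c["frame"][:,:,::-1];cv2.imwrite(f"pics/f_{n}.png",im)
```

```text
top lip z 0.04657186298239868 416 initial 0.0463485165422437
red [ 436.6 -319.2   98.    21.3  -24.6]
steel [ 525.8 -359.7   68.    28.8  -24.6] 0.006976317127151521
side lip z 0.04790444313181319 501 initial 0.04794388250348547
red [ 458.7 -316.4   51.2   45.   -13.6]
steel [ 524.  -359.4   64.1   29.4  -24.3] 0.007779111571395436
```

View pics/f_side.png

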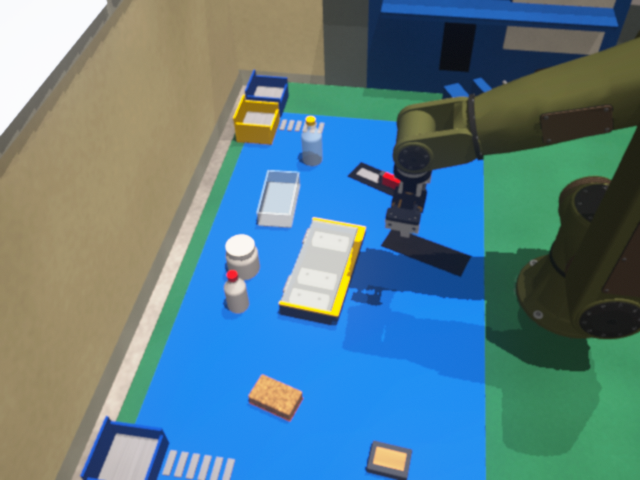

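The lip is at its initial shut height, and the side view shows the lid closed at about (325,270) with three bars inside. The blade is on its rest at about (380,178), and nothing else has moved. Handing in.

```bash
python3 -c "
from station import workorder
print(workorder.hand_in())"
```

```text
the job is handed in; nothing more can be done
None
```

I pried the lid open with the blade, set all three bars flat in separate compartments, shut the lid and put the blade back on its rest; the job is handed in at about 39 s on the robot's clock, but hand-in returned no verdict.

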